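Rack the washed melt filters to dry

ROBOT

A 7-joint arm with a two-finger parallel gripper is mounted at the origin on the work surface. World frame = base frame: x ahead of the robot, y to its left, z up, the work surface at z = 0. Lengths are in m, angles in rad, forces in N, time in s.
With the tool pointing down it reaches from about 0.4 to 0.85 m from the base axis. Payload 10.4 kg.
Tool frame: the origin (TCP) lies midway between the tips of the shut fingers; the grasp point (between the pads) lies 19 mm behind it (manip.tcp_to_grasp is the distance from the TCP to the grasp point, in m); x points along the fingers, y is the direction in which the jaws open and shut, and the axes are right-handed (so a half turn about x gives the same grasp; the last joint's range is limited). The gripper opens to 85 mm and grips with 20 to 120 N. Pads are 22 mm wide; open, the fingers measure 114 mm over their backs; the gripper's body (76 mm by 85 mm) begins 54 mm behind the grasp point. The pads swing forward as they close: fully open they stand 13 mm farther back than shut.
Start: joints at [1.194, 0.332, -0.065, 1.46, 0.022, 1.35, -0.088], TCP at [0.217, -0.586, 0.231] pointing down, gripper open.
Joint ranges: [-2.6, 2.6], [-0.5, 2.12], [-1.47, 1.34], [0.16, 2.42], [-1.27, 4.41], [0.06, 2.06], [-2.6, 2.6]. Speed limits (rad/s): [2.22, 2.22, 2.79, 2.79, 3.14, 3.14, 3.14].

INTERFACE

Orientations are given as a unit quaternion [x, y, z, w].
In Python, from workcell import monitor, viewer, manip gives the robot as it stands. The module is installed in compiled form; this text tells all that it offers.
- The arm moves only by the tool send_rows, never from a script. Its arguments are lists of equal length, an entry for each row: "grip": the closure in counts, from 0 (fully open) to 255 (shut); "offset": the shift along the tool's x, y, z in mm, a list of three; "twist": the turn about the tool's x in degrees. In form: {"grip": [grip, ...], "offset": [[tx, ty, tz], ...], "twist": [twist, ...]}. A call has exactly 5 rows; each row is the pose to reach, as a shift and turn from the pose commanded when the call began, along the tool's axes at that moment; what a row does not reach only later rows make up. A row lasts 1/12 s, in which the tool goes at most 41.7 mm and 7.16 degrees, less where a joint would pass 70% of its speed; a pose out of reach is approached as far as the arm can. A call with a gripper value outside its range is refused whole. The fingers move at their own pace and stop on an object; "newtons" is the grip in N (left out, the last holds). Time passes only in rows, so rows that repeat a pose let the fingers close, or fill a call up. It gives the time, the measured TCP pose, the force and the opening at its end, in the units of the state.
- monitor.get_obs(): the state, without advancing time (a new reading comes with each control period).
- viewer.camera(name): name is "scene" or "side" or "wrist"; returns (picture, depth): 420x560x3 uint8, blue, green, red; 420x560 float32, m along the optical axis (not along the pixel's ray), 0 where there is no reading.
- viewer.camera_model(name): a dict with "camera_matrix" (3x3 intrinsics, pixels), "R" (3x3) and "t" (3): a world point X has camera coordinates R X + t; the wrist camera has in their place "mount" (4x4, takes a point from camera to tool coordinates, whose origin is the TCP and whose axes are the tool frame's). Camera axes: x right, y down, z forward; pixel columns grow to the right and rows downward; lengths in m; the calibration is good to about 2 mm. The wrist camera is an equidistant fisheye: a pixel r from the principal point sees the ray r / f radians off the axis. A picture is of the moment at which its call begins: read the wrist's pose just before it. camera_model takes no time and is no camera call.
- manip.hand_in(): hands the job in, once; it reports no verdict.
Trained networks look in the newest picture that a camera, given by its name, has taken for a name from the list of things; names that differ only in an ending like _2 or _b are one class to them, and where a whole thing is asked for, a point or a joint stands for the part that bears it (a point fixed in the world has none). Each returns a list of dicts, best first, with "score" (0 to 1); they miss things now and then, are a little off and sometimes report something else, mostly with a low value. They report only what shows in the picture. A call takes as long as a camera call. They do not tell look-alikes from the thing itself.
- viewer.recognise(target, camera): "box" ([left, top, width, height] in pixels, round what is visible of it).
- viewer.regions_of(target, camera): "region" (420x560 bool, what is visible of it) and "box" ([left, top, width, height] in pixels, round what is visible of it).
- viewer.spot_point(target, camera): "position" ([column, row] in pixels: a listed point, or the origin of a listed thing).
The state is a dict: "clock": time; "joint_pos": joint angles; "joint_velocities": joint speeds; "tau": joint torques, N m; "position": TCP position; "ee_rot": TCP orientation; "ft_force": force on the tool from outside, world axes, zero at the start; "torque": the same for the moment, N m; "grip_width": opening from 0.0 (shut) to 1.0 (fully open).
Only numpy, scipy, OpenCV 4.12 (cv2) and the standard library are available. Lean on these libraries where they do the work, as an engineer would, in place of code of your own. Each camera call takes 0.05 s, during which the arm holds its last target.

TASK

First slide the drip plate fully home in the slot under the drying rack. Then take every filter disc out of the tip-out tray (press down the side that overhangs the well's trough, so that the disc tips against the wall and its other edge comes up to be gripped) and stand each one on edge in the drying rack, seated in any slot, one disc to a slot. See that the drip plate is still fully home at the end, and do not disturb the label roll, the stack of tubs or the bottle.

Things in the scene. Friction and masses are not known exactly. Their poses are not given: they have to be found in the camera images.
- tiptray: grey plastic tip-out tray fixed to the bench, 86 mm (x) by 296 mm (y), 46 mm high, with four wells in a row along y (at y = -108, -36, 36, 108 mm; each 64 mm wide in y, 8 mm walls between). Origin on the bench under the middle of the row, below the tipping edges; x, across the row from the ledges to the troughs, points to the robot's left, turned by up to 0.27 rad
- well1 (a point): middle of the tipping edge of well 1, 36 mm above the bench; axes as tiptray. The white ledge (z = 0 here) runs from one wall's face at x = -34.5 mm to x = 0; beyond is a trough, 31 mm deeper, up to the opposite wall's face at x = 34 mm, which slopes inward from 16 mm below the ledge. The walls rise 10 mm above the ledge. All wells are alike
- well2 (a point): middle of the tipping edge of well 2, 36 mm above the bench; axes as tiptray. A disc starts flat on the ledge, half of it over the trough. Pressed down from above at x = 22 mm until the fingertips are about 7 mm below the ledge, it tips over this edge
- well3 (a point): middle of the tipping edge of well 3, 36 mm above the bench; axes as tiptray. A tipped disc stays leaning by itself at 52 degrees or more (mostly about 60) to the horizontal: low edge in the trough against the wall at x = 34 mm, the other edge some 25 mm above the ledge
- well4 (a point): middle of the tipping edge of well 4, 36 mm above the bench; axes as tiptray. A tipped disc is pinched across its thickness at the raised edge, fingers tilted to lie along the disc, tips some 14 mm past its rim; deeper than about 20 mm the finger beneath meets the ledge
- disc1_center (a point): centre (half-way through the thickness) of filter disc 1, a flat steel disc 60 mm in diameter and 8 mm thick with a darker mesh face, 90 g; z is the disc's axis. It starts lying flat in well 1 of the tray, its top 2 mm below the tray's top. May be absent; the other discs are the same
- disc2_center (a point): centre (half-way through the thickness) of filter disc 2, a flat steel disc 60 mm in diameter and 8 mm thick with a darker mesh face, 90 g; z is the disc's axis. It starts lying flat in well 2 of the tray, its top 2 mm below the tray's top. May be absent; the other discs are the same
- disc3_center (a point): centre (half-way through the thickness) of filter disc 3, a flat steel disc 60 mm in diameter and 8 mm thick with a darker mesh face, 90 g; z is the disc's axis. It starts lying flat in well 3 of the tray, its top 2 mm below the tray's top. May be absent; the other discs are the same
- disc4_center (a point): centre (half-way through the thickness) of filter disc 4, a flat steel disc 60 mm in diameter and 8 mm thick with a darker mesh face, 90 g; z is the disc's axis. It starts lying flat in well 4 of the tray, its top 2 mm below the tray's top. May be absent; the other discs are the same
- rack: aluminium drying rack fixed to the bench, 144 mm wide (y), with steel pins. Origin on the bench at its middle; x points away from the robot (turned by up to 0.25 rad), along the plate slot on the bench beneath: 124 mm wide between sides 30 mm high, 11 mm high under the lips, from its mouth at x = -45 to the back stop at x = 45 mm; a flared mouth, about 15 mm wider, reaches to x = -67 mm
- slot1 (a point): centre of a disc seated in slot 1 of the rack, 50 mm above the bench; axes as rack (slots 36 mm apart along y). The disc stands in the x-z plane, its axis along y, on two cross bars, between two pairs of round-topped pins (x = -22 and 22 mm) 12 mm apart, tops 50 mm above the bench; its own top is then 80 mm above the bench
- slot2 (a point): centre of a disc seated in slot 2 of the rack, 50 mm above the bench; axes as rack (slots 36 mm apart along y). The disc stands in the x-z plane, its axis along y, on two cross bars, between two pairs of round-topped pins (x = -22 and 22 mm) 12 mm apart, tops 50 mm above the bench; its own top is then 80 mm above the bench
- slot3 (a point): centre of a disc seated in slot 3 of the rack, 50 mm above the bench; axes as rack (slots 36 mm apart along y). The disc stands in the x-z plane, its axis along y, on two cross bars, between two pairs of round-topped pins (x = -22 and 22 mm) 12 mm apart, tops 50 mm above the bench; its own top is then 80 mm above the bench
- slot4 (a point): centre of a disc seated in slot 4 of the rack, 50 mm above the bench; axes as rack (slots 36 mm apart along y). The disc stands in the x-z plane, its axis along y, on two cross bars, between two pairs of round-topped pins (x = -22 and 22 mm) 12 mm apart, tops 50 mm above the bench; its own top is then 80 mm above the bench
- drip_handle (a point): middle of the black grip rib of the loose drip plate, 24 mm above its underside; rib 30 mm long (x), 12 mm wide (y), top at 37 mm. The plate's leading edge is 115 mm ahead (x), its rear edge 15 mm behind. Fully home, this point is at x = -70 mm, y = 0 in the frame of rack
- drip: aluminium drip plate, a slab 130 mm long (x), 120 mm wide (y), 8 mm thick, about 250 g, that slides on the bench; origin under the middle of the slab, axes as drip_handle
- disc1: filter disc of disc1_center, origin at the middle of its underside
- disc2: filter disc of disc2_center, origin at the middle of its underside
- disc3: filter disc of disc3_center, origin at the middle of its underside
- disc4: filter disc of disc4_center, origin at the middle of its underside
- label_roll: loose white paper roll, 90 mm across, 50 mm high, standing on the bench: leave it alone; origin under its centre
- tub_stack: loose stack of clear plastic tubs, about 112 by 142 mm, 120 mm high: leave it alone; origin under its centre
- oil_bottle: loose small white bottle with black cap, 44 mm across, 120 mm high: leave it alone; origin under its centre
Things that resemble listed ones, but are neither listed nor needed, are in the scene too. Leave any turquoise look-alike of the rack alone.

How it is judged:
On the way:
1. the drip plate is fully home under the rack while no disc is in the rack yet (x of drip_handle in the frame of rack above -0.076 m and y of drip_handle in the frame of rack between -0.006 and 0.006 m and angle between the x axis of drip_handle and the x axis of rack, either way round below 0.08 rad and height (world z) of drip_handle below 0.03 m and angle between drip_handle's own z axis and vertical below 0.06 rad and horizontal distance between each of disc1_center, disc2_center, disc3_center, disc4_center and rack above 0.09 m), for 0.2 s.
At the end, for the whole second after the job is handed in: the drip plate is within 6 mm of its back stop, flat on the bench in its slot and square to it; every disc present stands on edge (within 0.2 rad) at rest with its centre within 9 mm of a slot's seated centre (x of drip_handle in the frame of rack above -0.076 m and y of drip_handle in the frame of rack between -0.006 and 0.006 m and angle between the x axis of drip_handle and the x axis of rack, either way round below 0.08 rad and height (world z) of drip_handle below 0.03 m and angle between drip_handle's own z axis and vertical below 0.06 rad and (distance between disc1_center and slot1 below 0.009 m or distance between disc1_center and slot2 below 0.009 m or distance between disc1_center and slot3 below 0.009 m or distance between disc1_center and slot4 below 0.009 m) and angle between the z axis of each of disc1_center, disc2_center, disc3_center, disc4_center and the y axis of rack, either way round below 0.2 rad and linear speed of each of disc1, disc2, disc3, disc4, drip below 0.02 m/s and (distance between disc2_center and slot1 below 0.009 m or distance between disc2_center and slot2 below 0.009 m or distance between disc2_center and slot3 below 0.009 m or distance between disc2_center and slot4 below 0.009 m) and (distance between disc3_center and slot1 below 0.009 m or distance between disc3_center and slot2 below 0.009 m or distance between disc3_center and slot3 below 0.009 m or distance between disc3_center and slot4 below 0.009 m) and (distance between disc4_center and slot1 below 0.009 m or distance between disc4_center and slot2 below 0.009 m or distance between disc4_center and slot3 below 0.009 m or distance between disc4_center and slot4 below 0.009 m)); the robot touches nothing.
It fails at once if label_roll is moved by more than 3 cm (distance of label_roll from where it was at the start of the episode above 0.03 m).
It fails at once if tub_stack is moved by more than 3 cm (distance of tub_stack from where it was at the start of the episode above 0.03 m).
It fails at once if oil_bottle is moved by more than 3 cm (distance of oil_bottle from where it was at the start of the episode above 0.03 m).
Of disc1, disc2, disc3, disc4 only 3 to 4 are there at a start; the rules pass over those that are not, and their reading is None.
At some moment in a run one of drip may be knocked a few centimetres aside while the robot is not near it.
It also fails if it takes over 210 s, if anything falls off the work surface, if the arm or the gripper's body presses on something with over 40 N, if the wrist force passes 120 N, or if a joint passes its speed limit or range.

## Working session

There is one attempt and no reset: what is moved stays moved. The work goes in short steps, Python scripts to look and compute and a tool call to move; the robot and the scene stay as the last step left them, time stands still between calls to the robot, and variables do not carry over. Pictures are saved under pics/ and viewed, and the job is handed in when it is done.

Besides the shell and the picture viewer there is one more tool, called after ">>>" as name(argument=value, ...), one argument or row to a line, values as JSON. send_rows: Moves the arm, as the interface text tells. Its arguments: {"type":"object","properties":{"grip":{"type":"array","items":{"type":"number"}},"offset":{"type":"array","items":{"type":"array","items":{"type":"number"}}},"twist":{"type":"array","items":{"type":"number"}},"newtons":{"type":"number"}},"required":["grip","offset","twist"]}

```bash
mkdir -p pics; ls
cat > h.py <<'E'
import numpy as np, cv2
from workcell import monitor, viewer, manip
from scipy.spatial.transform import Rotation as R
def snap(n,fn):
    im,d=viewer.camera(n); im=np.array(im); d=np.array(d); cv2.imwrite('pics/'+fn+'.png',im); np.save('pics/'+fn+'.npy',d); return im,d
def deproj(n,d,uv):
    m=viewer.camera_model(n);K=np.array(m['camera_matrix']);Rm=np.array(m['R']);t=np.array(m['t'])
    uv=np.atleast_2d(uv).astype(float); z=d[uv[:,1].astype(int),uv[:,0].astype(int)]
    c=np.stack([(uv[:,0]-K[0,2])/K[0,0]*z,(uv[:,1]-K[1,2])/K[1,1]*z,z],1)
    return (c-t)@Rm
def cloud(n,d):
    v,u=np.mgrid[0:420,0:560]; p=deproj(n,d,np.stack([u.ravel(),v.ravel()],1)); return p.reshape(420,560,3)
def onplane(n,uv,zp):
    m=viewer.camera_model(n);K=np.array(m['camera_matrix']);Rm=np.array(m['R']);t=np.array(m['t'])
    uv=np.atleast_2d(uv).astype(float)
    r=np.stack([(uv[:,0]-K[0,2])/K[0,0],(uv[:,1]-K[1,2])/K[1,1],np.ones(len(uv))],1)@Rm
    o=-Rm.T@t
    return o+r*((zp-o[2])/r[:,2])[:,None]
def project(n,P):
    m=viewer.camera_model(n);K=np.array(m['camera_matrix']);c=np.atleast_2d(P)@np.array(m['R']).T+np.array(m['t'])
    p=c@K.T; return p[:,:2]/p[:,2:]
def obs():
    o=monitor.get_obs(); Rm=R.from_quat(o['ee_rot']).as_matrix()
    print('t',round(o['clock'],2),'pos',np.round(o['position'],4),'F',np.round(o['ft_force'],1),'w',round(o['grip_width'],3)); print('R',np.round(Rm,3).tolist(),'q',np.round(o['joint_pos'],3)); return o,Rm
E
python3 - <<'E'
from h import *
obs()
for n in ['scene','side','wrist']: 
    im,d=snap(n,n+'0'); m=viewer.camera_model(n); print(n,{k:np.round(np.array(v),3).tolist() for k,v in m.items()})
E
```

```text
pics
t 0.0 pos [ 0.2164 -0.5859  0.2305] F [-0.  -0.8  0.4] w 0.998
R [[-0.001, 0.347, -0.938], [0.001, -0.938, -0.347], [-1.0, -0.001, 0.0]] q [ 1.194  0.333 -0.065  1.461  0.022  1.35  -0.088]
scene {'camera_matrix': [[523.096, 0.0, 282.244], [0.0, 523.096, 212.925], [0.0, 0.0, 1.0]], 'R': [[-0.545, 0.838, 0.012], [0.698, 0.461, -0.548], [-0.465, -0.29, -0.836]], 't': [0.357, -0.332, 1.939]}
side {'camera_matrix': [[478.613, 0.0, 270.323], [0.0, 478.613, 202.333], [0.0, 0.0, 1.0]], 'R': [[-0.778, -0.627, -0.017], [-0.478, 0.61, -0.632], [0.407, -0.484, -0.775]], 't': [0.422, 0.352, 1.252]}
wrist {'camera_matrix': [[325.192, 0.0, 278.027], [0.0, 325.192, 208.713], [0.0, 0.0, 1.0]], 'mount': [[0.001, -0.274, 0.962, -0.142], [1.0, 0.0, -0.001, -0.001], [-0.0, 0.962, 0.274, -0.069], [0.0, 0.0, 0.0, 1.0]]}
```

View pics/scene0.png

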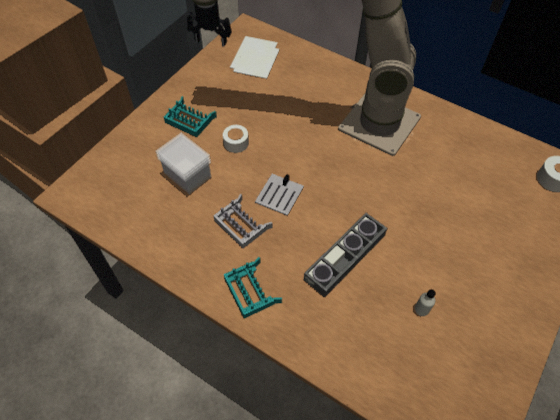

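View pics/side0.png

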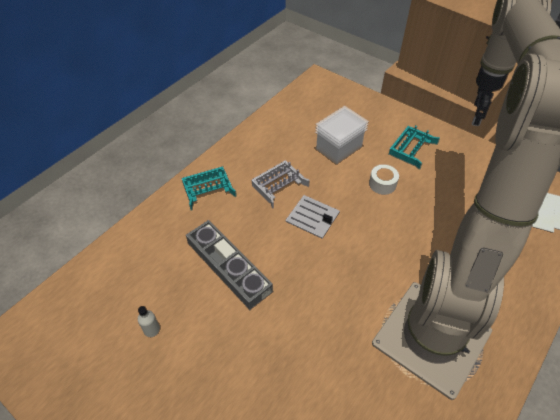

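View pics/wrist0.png

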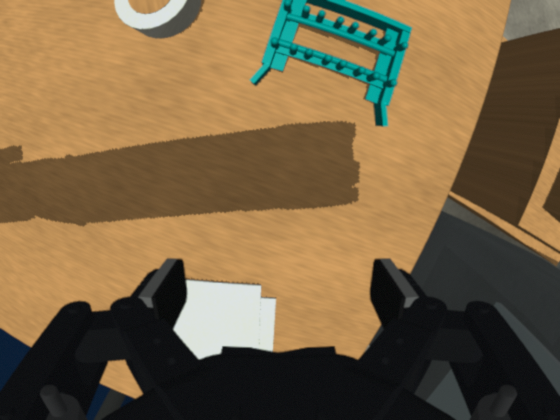

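```bash
python3 - <<'E'
from h import *
for n in ['scene','side']:
    d=np.load(f'pics/{n}0.npy')
    for t in ['rack','drip_handle','tiptray','slot1','slot2','slot3','slot4','well1','well2','well3','well4','disc1_center','disc2_center','label_roll','tub_stack','oil_bottle']:
        try: r=viewer.spot_point(t,n)
        except Exception as e: print(t,e); continue
        print(n,t,[(np.round(x['position']).astype(int).tolist(),round(x['score'],2),np.round(deproj(n,d,x['position'])[0],3).tolist()) for x in r[:4]])
E
python3 - <<'E'
from h import *
im=cv2.imread('pics/scene0.png'); cv2.imwrite('pics/c1.png',cv2.resize(im[160:300,200:400],(800,560),interpolation=cv2.INTER_CUBIC))
im=cv2.imread('pics/side0.png'); cv2.imwrite('pics/c2.png',cv2.resize(im[150:310,170:370],(750,600),interpolation=cv2.INTER_CUBIC))
E
```

```text
scene rack [([248, 289], 0.82, [0.814, -0.018, -0.003]), ([240, 226], 0.66, [0.669, -0.148, 0.048])]
scene drip_handle [([288, 179], 0.82, [0.416, -0.133, 0.018])]
scene tiptray [([342, 258], 0.65, [0.576, 0.167, 0.012]), ([367, 224], 0.61, [0.441, 0.179, 0.045]), ([422, 310], 0.55, [0.608, 0.446, 0.039])]
scene slot1 [([242, 220], 0.97, [0.622, -0.18, -0.007]), ([176, 107], 0.95, [0.371, -0.654, 0.031]), ([235, 211], 0.94, [0.613, -0.214, 0.003]), ([230, 208], 0.93, [0.622, -0.224, 0.025])]
scene slot2 [([242, 220], 0.97, [0.622, -0.18, -0.007]), ([176, 107], 0.95, [0.371, -0.654, 0.031]), ([235, 211], 0.94, [0.613, -0.214, 0.003]), ([230, 208], 0.93, [0.622, -0.224, 0.025])]
scene slot3 [([242, 220], 0.97, [0.622, -0.18, -0.007]), ([176, 107], 0.95, [0.371, -0.654, 0.031]), ([235, 211], 0.94, [0.613, -0.214, 0.003]), ([230, 208], 0.93, [0.622, -0.224, 0.025])]
scene slot4 [([242, 220], 0.97, [0.622, -0.18, -0.007]), ([176, 107], 0.95, [0.371, -0.654, 0.031]), ([235, 211], 0.94, [0.613, -0.214, 0.003]), ([230, 208], 0.93, [0.622, -0.224, 0.025])]
scene well1 [([326, 272], 0.88, [0.6
[... 2450 characters left out ...]
0.92, [0.458, 0.19, 0.042]), ([205, 233], 0.64, [0.675, 0.143, 0.042])]
side well3 [([234, 269], 0.95, [0.522, 0.184, 0.045]), ([218, 247], 0.93, [0.615, 0.154, 0.035]), ([250, 284], 0.92, [0.458, 0.19, 0.042]), ([205, 233], 0.64, [0.675, 0.143, 0.042])]
side well4 [([234, 269], 0.95, [0.522, 0.184, 0.045]), ([218, 247], 0.93, [0.615, 0.154, 0.035]), ([250, 284], 0.92, [0.458, 0.19, 0.042]), ([205, 233], 0.64, [0.675, 0.143, 0.042])]
side disc1_center []
side disc2_center []
side label_roll [([383, 182], 0.69, [0.359, -0.349, 0.049]), ([228, 264], 0.2, [0.55, 0.182, 0.041])]
side tub_stack [([340, 148], 0.84, [0.54, -0.368, 0.078])]
side oil_bottle [([154, 331], 0.58, [0.571, 0.445, 0.023])]
```

View pics/c1.png

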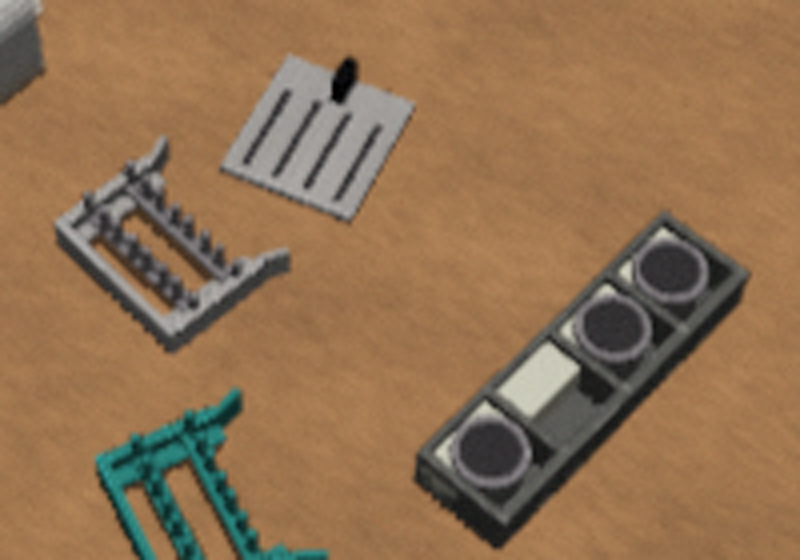

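View pics/c2.png

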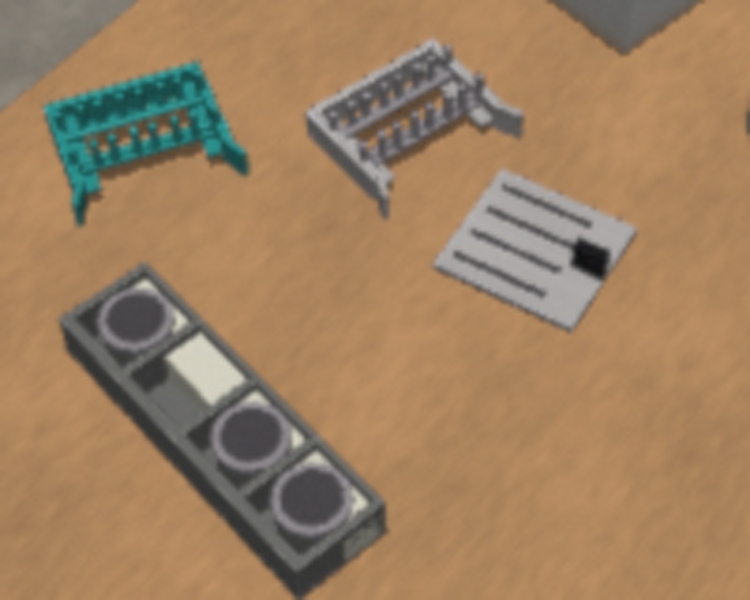

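```bash
cat >> h.py <<'E'
def go(*wps):
    o,Rm=obs(); p=np.array(o['position']); 
    psi0=np.arctan2(-Rm[1,2],-Rm[0,2])
    for w in wps:
        psi=psi0 if len(w)<4 or w[3] is None else w[3]
        off=Rm.T@(np.array(w[:3])-p)*1000
        tw=-np.degrees((psi-psi0+np.pi)%(2*np.pi)-np.pi)
        print('  ->',np.round(w,3),'off',np.round(off,1).tolist(),'twist',round(tw,1),'dist',round(np.linalg.norm(off)))
    print('psi now',round(psi0,4))
E
python3 - <<'E'
from h import *
go((0.217,-0.586,0.38,0),(0.30,-0.45,0.38,0),(0.58,-0.15,0.38,0),(0.54,-0.03,0.38,0))
E
```

```text
t 1.75 pos [ 0.2165 -0.5863  0.2314] F [-0.3  0.6  0.3] w 1.003
R [[0.0, 0.346, -0.938], [-0.0, -0.938, -0.346], [-1.0, 0.0, -0.0]] q [ 1.194  0.332 -0.065  1.46   0.022  1.35  -0.089]
  -> [ 0.217 -0.586  0.38   0.   ] off [-148.6, -0.1, -0.5] twist 20.3 dist 149
  -> [ 0.3  -0.45  0.38  0.  ] off [-148.6, -98.9, -125.5] twist 20.3 dist 218
  -> [ 0.58 -0.15  0.38  0.  ] off [-148.7, -283.4, -492.1] twist 20.3 dist 587
  -> [ 0.54 -0.03  0.38  0.  ] off [-148.7, -409.8, -496.2] twist 20.3 dist 660
psi now 0.3537
```

>>> send_rows(
  grip=[0,0,0,0,0],
  offset=[
    [-41,0,0],
    [-82,0,0],
    [-110,-15,-26],
    [-130,-30,-54],
    [-149,-46,-84],
  ],
  twist=[0,0,0,0,0],
)

```text
clock: 2.17
position: [0.2794, -0.5137, 0.3822]
ee_rot: [0.696, 0.123, -0.696, 0.124]
ft_force: [1.1, -1.0, -0.1]
grip_width: 1.0
```

>>> send_rows(
  grip=[0,0,0,0,0],
  offset=[
    [0,-20,-35],
    [0,-40,-70],
    [0,-60,-105],
    [0,-80,-140],
    [0,-100,-175],
  ],
  twist=[4,8,12,16,20],
)

```text
clock: 2.58
position: [0.4098, -0.3579, 0.3807]
ee_rot: [0.707, 0.0, -0.707, 0.001]
ft_force: [1.1, -0.7, -0.5]
grip_width: 1.002
```

Run:
```python
from h import *
go((0.58,-0.15,0.38,0))
```

```text
t 2.58 pos [ 0.4098 -0.3579  0.3807] F [ 1.1 -0.7 -0.5] w 1.002
R [[0.0, 0.001, -1.0], [-0.001, -1.0, -0.001], [-1.0, 0.001, -0.0]] q [ 0.841  0.129 -0.233  1.402  0.03   1.614 -0.959]
  -> [ 0.58 -0.15  0.38  0.  ] off [0.6, -207.7, -170.4] twist 0.1 dist 269
psi now 0.0011
```

>>> send_rows(
  grip=[0,0,0,0,0],
  offset=[
    [0,-36,-20],
    [0,-72,-40],
    [0,-108,-65],
    [0,-144,-90],
    [0,-175,-110],
  ],
  twist=[0,0,0,0,0],
)

```text
clock: 3.0
position: [0.5189, -0.1823, 0.3806]
ee_rot: [0.707, 0.001, -0.707, 0.002]
ft_force: [0.5, -0.3, -0.5]
grip_width: 0.997
```

>>> send_rows(
  grip=[0,0,0,0,0],
  offset=[
    [0,-30,-25],
    [0,-40,-50],
    [0,-40,-50],
    [0,-40,-50],
    [0,-40,-50],
  ],
  twist=[0,0,0,0,0],
)

```text
clock: 3.42
position: [0.5676, -0.1444, 0.3802]
ee_rot: [-0.707, -0.001, 0.707, -0.002]
ft_force: [-0.3, -0.8, -0.1]
grip_width: 1.002
```

```bash
cat >> h.py <<'E'
def wcloud(d,o):
    m=viewer.camera_model('wrist');K=np.array(m['camera_matrix']);M=np.array(m['mount'])
    v,u=np.mgrid[0:420,0:560].astype(float)
    x=(u-K[0,2]);y=(v-K[1,2]);r=np.hypot(x,y)+1e-9;th=r/K[0,0]
    # z along optical axis
    t=np.tan(np.minimum(th,1.5))
    P=np.stack([x/r*t*d,y/r*t*d,d],-1)
    T=P@M[:3,:3].T+M[:3,3]
    Rm=R.from_quat(o['ee_rot']).as_matrix()
    return T@Rm.T+np.array(o['position'])
def wproj(P,o):
    m=viewer.camera_model('wrist');K=np.array(m['camera_matrix']);M=np.array(m['mount'])
    Rm=R.from_quat(o['ee_rot']).as_matrix()
    T=(np.atleast_2d(P)-np.array(o['position']))@Rm
    c=(T-M[:3,3])@M[:3,:3]
    rr=np.hypot(c[:,0],c[:,1])+1e-9; th=np.arctan2(rr,c[:,2])
    return np.stack([K[0,2]+K[0,0]*th*c[:,0]/rr,K[1,2]+K[0,0]*th*c[:,1]/rr],1)
def wsnap(fn):
    o=monitor.get_obs(); im,d=snap('wrist',fn); P=wcloud(d,o); np.savez('pics/'+fn+'_c.npz',P=P,im=im); return o,im,d,P
E
python3 - <<'E'
from h import *
obs(); o,im,d,P=wsnap('w1')
z=P[...,2]; 
v=np.clip((z+0.02)/0.12*255,0,255).astype(np.uint8); cv2.imwrite('pics/w1z.png',cv2.applyColorMap(v,cv2.COLORMAP_JET))
E
```

```text
t 3.42 pos [ 0.5676 -0.1444  0.3802] F [-0.3 -0.8 -0.1] w 1.002
R [[-0.0, 0.004, -1.0], [-0.0, -1.0, -0.004], [-1.0, 0.0, 0.0]] q [ 0.514  0.243 -0.433  1.283  0.102  1.637 -1.467]
```

View pics/w1.png

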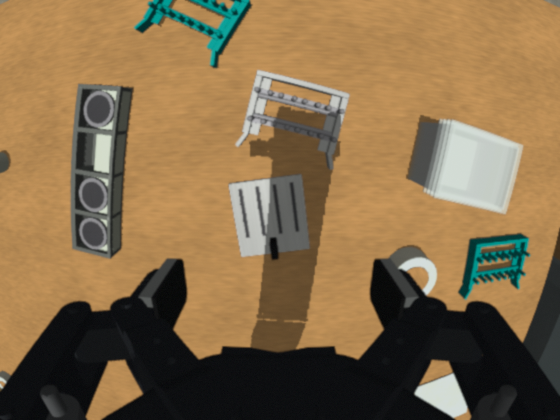

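View pics/w1z.png

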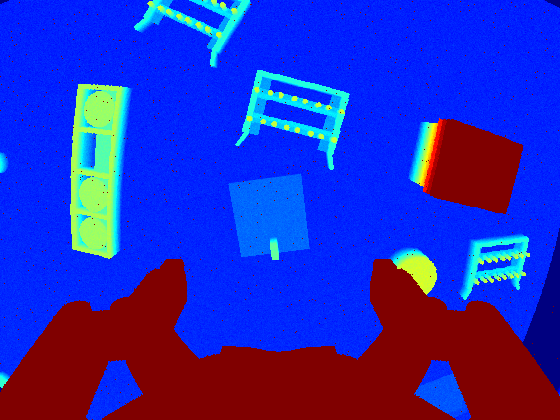

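```bash
cat > fit.py <<'E'
from h import *
z=np.load('pics/w1_c.npz'); P=z['P']; 
def reg(u0,v0,u1,v1): 
    return P[v0:v1,u0:u1].reshape(-1,3)
def rect(q):
    r=cv2.minAreaRect((q[:,:2]*1000).astype(np.float32)); b=cv2.boxPoints(r); return r,b
q=reg(215,165,325,270); pl=q[(q[:,2]>0.004)&(q[:,2]<0.014)]; rib=q[(q[:,2]>0.02)&(q[:,2]<.05)]
bench=q[(q[:,2]<0.003)&(q[:,2]>-.01)]
print('bench z',np.median(bench[:,2]),'plate z',np.median(pl[:,2]),'rib z',np.percentile(rib[:,2],[5,50,95]))
print('plate',rect(pl)); print('rib',rect(rib[rib[:,2]>0.03]))
q=reg(60,75,140,265); t=q[(q[:,2]>0.042)&(q[:,2]<.055)]; print('tray',rect(t),np.median(t[:,2]))
q=reg(235,65,352,170); t=q[(q[:,2]>0.02)&(q[:,2]<.034)]; print('rack30',rect(t)); t=q[(q[:,2]>0.042)&(q[:,2]<.055)]; print('pins',rect(t),len(t))
# raster
img=np.zeros((420,420,3),np.uint8)
for p in q:
    # 3px per mm
    x=int((p[0]*1000-560)*2.2); y=int((p[1]*1000+290)*2.2)
    if 0<=x<420 and 0<=y<420 and p[2]>0.012:
        c=(255,80,0) if p[2]<.022 else (0,255,0) if p[2]<.036 else (0,0,255); cv2.circle(img,(y,419-x),2,c,-1)
cv2.imwrite('pics/rackmap.png',cv2.resize(img,(600,600)))
E
python3 fit.py
```

```text
bench z -0.0005922683148140151 plate z 0.007406747447575857 rib z [0.02299581 0.03615908 0.03785892]
plate (((475.5494079589844, -130.0428466796875), (131.5157012939453, 119.37586212158203), 7.765113353729248), array([[ 402.32996 ,  -79.786934],
       [ 418.4591  , -198.06815 ],
       [ 548.76886 , -180.29877 ],
       [ 532.6397  ,  -62.017548]], dtype=float32))
rib (((426.4267578125, -137.77220153808594), (30.159656524658203, 12.115670204162598), 6.844757080078125), array([[ 410.73242, -133.55475],
       [ 412.1764 , -145.58408],
       [ 442.1211 , -141.98965],
       [ 440.67712, -129.96033]], dtype=float32))
tray (((560.4224853515625, 170.62725830078125), (89.2939682006836, 297.23419189453125), 80.03687286376953), array([[406.32205, 152.36647],
       [699.0738 , 100.94069],
       [714.52295, 188.88805],
       [421.77118, 240.31383]], dtype=float32)) 0.04421224817546149
rack30 (((636.9305419921875, -167.75021362304688), (154.3176727294922, 121.33784484863281), 75.85369873046875), array([[ 559.2439 , -227.74179],
       [ 676.9021 , -257.3966 ],
       [ 714.6172 , -107.75864],
       [ 596.959  ,  -78.10382]], dtype=float32))
pins (((643.3120727539062, -168.79086303710938), (136.35504150390625, 52.058006286621094), 76.33515167236328), array([[ 601.91345, -228.88943],
       [ 652.4979 , -241.18771],
       [ 684.7107 , -108.69229],
       [ 634.1262 ,  -96.39401]], dtype=float32)) 380
```

View pics/rackmap.png

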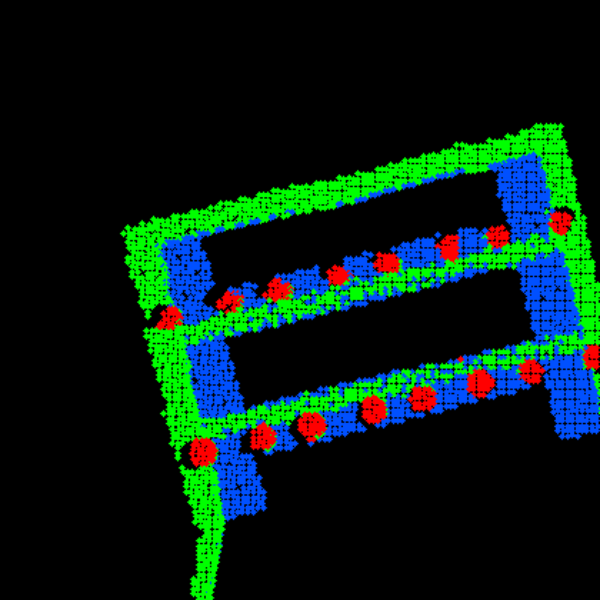

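```bash
cat > fit2.py <<'E'
from h import *
from scipy.optimize import least_squares
from scipy.spatial import cKDTree
import sys
P=np.load('pics/w1_c.npz')['P']
q=P[65:172,235:355].reshape(-1,3); t=q[(q[:,2]>0.042)&(q[:,2]<.056)]
ys=np.array([s*36+o for s in (-1.5,-.5,.5,1.5) for o in (-10,10)])/1000
T=np.array([(x,y) for x in (-.022,.022) for y in ys])
def f(p):
    c,s=np.cos(p[2]),np.sin(p[2]); W=T@np.array([[c,s],[-s,c]])+p[:2]
    return cKDTree(W).query(t[:,:2])[0]
best=min((least_squares(f,[.643+dx,-.169+dy,a],loss='soft_l1',f_scale=.003) for dx in(-.01,0,.01) for dy in (-.01,0,.01) for a in (-.22,-.24)),key=lambda r:r.cost)
p=best.x; print('rack',p,np.sqrt(np.mean(f(p)**2)))
# per-pin centroids refine
c,s=np.cos(p[2]),np.sin(p[2]); W=T@np.array([[c,s],[-s,c]])+p[:2]
i=cKDTree(W).query(t[:,:2])[1]; C=np.array([[(t[i==k,j].min()+t[i==k,j].max())/2 for j in (0,1)] if (i==k).sum()>5 else [np.nan]*2 for k in range(16)])
print(np.round((C-W)*1000,1).tolist(), [int((i==k).sum()) for k in range(16)])
print('slots',[(np.round(np.array([[c,-s],[s,c]])@np.array([0,(k-2.5)*.036])+p[:2],4)).tolist() for k in (1,2,3,4)])
E
python3 fit2.py
```

```text
rack [ 0.64340987 -0.1688323  -0.23982214] 0.0028848324580930227
[[0.1, 0.6], [0.1, 0.1], [-0.4, -0.0], [0.4, 0.4], [0.1, 0.1], [0.4, -0.5], [0.2, -0.2], [-0.7, 0.6], [-0.0, -0.1], [0.4, 0.1], [0.4, -0.6], [-0.4, -0.4], [-0.1, -0.7], [0.1, -0.7], [-0.0, -0.5], [-0.8, 0.2]] [28, 22, 27, 24, 24, 28, 22, 26, 21, 21, 23, 21, 25, 24, 21, 23]
slots [[0.6306, -0.2213], [0.6391, -0.1863], [0.6477, -0.1513], [0.6562, -0.1164]]
```

Run:
```python
from h import *
go((0.426,-0.137,0.20,0.13),(0.426,-0.137,0.014,0.13))
```

```text
t 3.47 pos [ 0.5674 -0.1449  0.3804] F [-1.1 -1.1  1. ] w 0.995
R [[-0.0, 0.003, -1.0], [-0.001, -1.0, -0.003], [-1.0, 0.001, 0.0]] q [ 0.515  0.243 -0.433  1.283  0.102  1.637 -1.467]
  -> [ 0.426 -0.137  0.2    0.13 ] off [180.4, -8.4, 141.4] twist -7.3 dist 229
  -> [ 0.426 -0.137  0.014  0.13 ] off [366.4, -8.5, 141.3] twist -7.3 dist 393
psi now 0.0032
```

>>> send_rows(
  grip=[110,110,110,110,110],
  offset=[
    [30,-2,28],
    [60,-4,56],
    [90,-6,84],
    [120,-8,112],
    [150,-8,137],
  ],
  twist=[-2,-4,-6,-7.3,-7.3],
)

```text
clock: 3.88
position: [0.4285, -0.1373, 0.2294]
ee_rot: [0.706, 0.046, -0.705, 0.047]
ft_force: [0.7, 0.5, -0.5]
grip_width: 0.57
```

>>> send_rows(
  grip=[110,110,110,110,110],
  offset=[
    [35,0,4],
    [70,0,4],
    [105,0,4],
    [130,0,4],
    [130,0,4],
  ],
  twist=[0,0,0,0,0],
)

```text
clock: 4.3
position: [0.4233, -0.1373, 0.0964]
ee_rot: [-0.703, -0.047, 0.708, -0.045]
ft_force: [-1.2, 0.8, -0.2]
grip_width: 0.565
```

Run:
```python
from h import *
go((0.426,-0.137,0.014,0.13))
o,im,d,P=wsnap('w2')
q=P[200:420].reshape(-1,3)
pl=q[(q[:,2]>0.004)&(q[:,2]<0.014)&(abs(q[:,0]-.47)<.12)&(abs(q[:,1]+.13)<.1)]; print(len(pl))
```

```text
t 4.3 pos [ 0.4233 -0.1373  0.0964] F [-1.2  0.8 -0.2] w 0.565
R [[-0.006, 0.13, -0.992], [0.002, -0.992, -0.13], [-1.0, -0.003, 0.006]] q [ 0.632  0.1   -0.435  2.049  0.049  1.008 -1.269]
  -> [ 0.426 -0.137  0.014  0.13 ] off [82.4, 0.2, -3.3] twist 0.0 dist 82
psi now 0.13
3760
```

View pics/w2.png

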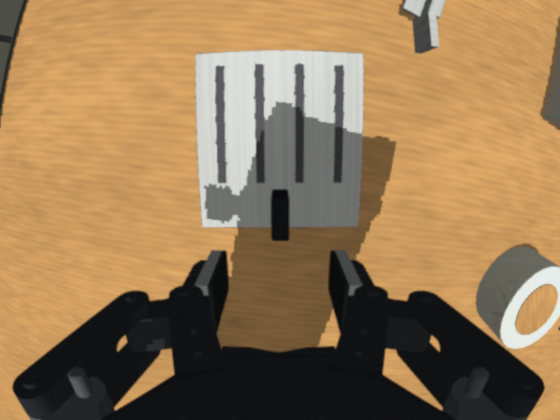

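>>> send_rows(
  grip=[110,110,110,110,110],
  offset=[
    [30,0,-2],
    [60,0,-3],
    [82,0,-3],
    [82,0,-3],
    [82,0,-3],
  ],
  twist=[0,0,0,0,0],
)

```text
clock: 4.77
position: [0.4304, -0.1372, 0.0198]
ee_rot: [0.706, 0.046, -0.705, 0.047]
ft_force: [-0.3, -0.8, 0.7]
grip_width: 0.568
```

>>> send_rows(
  grip=[235,235,235,235,235],
  offset=[
    [0,0,0],
    [0,0,0],
    [0,0,0],
    [0,0,0],
    [0,0,0],
  ],
  twist=[0,0,0,0,0],
  newtons=30,
)

```text
clock: 5.18
position: [0.4311, -0.1373, 0.0201]
ee_rot: [0.706, 0.046, -0.705, 0.047]
ft_force: [-2.7, 0.6, 10.3]
grip_width: 0.132
```

Run:
```python
from h import *
c,s=np.cos(-.24),np.sin(-.24); B=np.array([.6434,-.1688])
r=lambda x,y:tuple(B+np.array([c*x-s*y,s*x+c*y]))
go((*r(-.18,0),0.014,-.24),(*r(-.07,0),0.014,-.24))
```

```text
t 5.18 pos [ 0.4311 -0.1373  0.0201] F [-2.7  0.6 10.3] w 0.132
R [[0.002, 0.132, -0.991], [-0.002, -0.991, -0.132], [-1.0, 0.002, -0.002]] q [ 0.603  0.234 -0.426  2.097  0.132  0.832 -1.34 ]
  -> [ 0.469 -0.126  0.014 -0.24 ] off [6.2, -6.2, -38.6] twist 21.3 dist 40
  -> [ 0.575 -0.152  0.014 -0.24 ] off [6.5, 33.8, -141.1] twist 21.3 dist 145
psi now 0.132
```

Run:
```python
from h import *
c,s=np.cos(-.24),np.sin(-.24); B=np.array([.6434,-.1688])
r=lambda x,y:tuple(B+np.array([c*x-s*y,s*x+c*y]))
go((*r(-.195,0),0.02,-.24),(*r(-.065,0),0.02,-.24))
```

```text
t 5.18 pos [ 0.4311 -0.1373  0.0201] F [-2.7  0.6 10.3] w 0.132
R [[0.002, 0.132, -0.991], [-0.002, -0.991, -0.132], [-1.0, 0.002, -0.002]] q [ 0.603  0.234 -0.426  2.097  0.132  0.832 -1.34 ]
  -> [ 0.454 -0.122  0.02  -0.24 ] off [0.1, -11.7, -24.7] twist 21.3 dist 27
  -> [ 0.58  -0.153  0.02  -0.24 ] off [0.5, 35.6, -145.8] twist 21.3 dist 150
psi now 0.132
```

>>> send_rows(
  grip=[235,235,235,235,235],
  offset=[
    [0,-3,-6],
    [0,-6,-12],
    [0,-9,-18],
    [0,-11.7,-24.7],
    [0,-11.7,-24.7],
  ],
  twist=[5,10,15,21.3,21.3],
)

```text
clock: 5.6
position: [0.4545, -0.1213, 0.02]
ee_rot: [0.703, -0.087, -0.701, -0.087]
ft_force: [-0.5, 2.1, 8.6]
grip_width: 0.128
```

Run:
```python
from h import *
c,s=np.cos(-.24),np.sin(-.24); B=np.array([.6434,-.1688])
r=lambda x,y:tuple(B+np.array([c*x-s*y,s*x+c*y]))
go((*r(-.195,0),0.02,-.24),(*r(-.065,0),0.02,-.24))
o,im,d,P=wsnap('w3')
```

```text
t 5.6 pos [ 0.4545 -0.1213  0.02  ] F [-0.5  2.1  8.6] w 0.128
R [[0.002, -0.244, -0.97], [-0.001, -0.97, 0.244], [-1.0, 0.0, -0.002]] q [ 0.514  0.265 -0.381  2.055  0.132  0.841 -1.76 ]
  -> [ 0.454 -0.122  0.02  -0.24 ] off [0.0, 1.3, 0.2] twist -0.3 dist 1
  -> [ 0.58  -0.153  0.02  -0.24 ] off [0.4, 0.5, -129.8] twist -0.3 dist 130
psi now -0.246
```

View pics/w3.png

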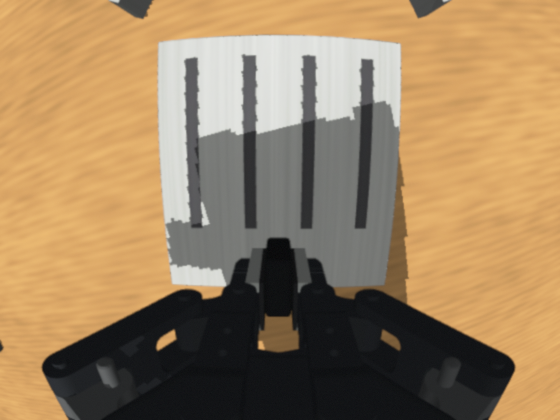

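>>> send_rows(
  grip=[235,235,235,235,235],
  offset=[
    [0,0.5,-20],
    [0,0.5,-40],
    [0,0.5,-60],
    [0,0.5,-75],
    [0,0.5,-90],
  ],
  twist=[-0.3,-0.3,-0.3,-0.3,-0.3],
)

```text
clock: 6.07
position: [0.5401, -0.1437, 0.0194]
ee_rot: [-0.702, 0.083, 0.703, 0.083]
ft_force: [-11.2, 3.1, 14.0]
grip_width: 0.134
```

>>> send_rows(
  grip=[235,235,235,235,235],
  offset=[
    [0,0,-10],
    [0,0,-20],
    [0,0,-30],
    [0,0,-38],
    [0,0,-41],
  ],
  twist=[0,0,0,0,0],
)

```text
clock: 6.48
position: [0.5807, -0.1533, 0.0195]
ee_rot: [0.702, -0.083, -0.702, -0.083]
ft_force: [-11.0, 1.2, 14.4]
grip_width: 0.129
```

Run:
```python
from h import *
c,s=np.cos(-.24),np.sin(-.24); B=np.array([.6434,-.1688])
r=lambda x,y:tuple(B+np.array([c*x-s*y,s*x+c*y]))
go((*r(-.065,0),0.02,-.24))
o,im,d,P=wsnap('w4')
```

```text
t 6.48 pos [ 0.5807 -0.1533  0.0195] F [-11.    1.2  14.4] w 0.129
R [[0.0, -0.232, -0.973], [-0.0, -0.973, 0.232], [-1.0, 0.0, -0.0]] q [ 0.455  0.505 -0.34   1.719  0.2    0.952 -1.768]
  -> [ 0.58  -0.153  0.02  -0.24 ] off [-0.5, 0.1, 0.4] twist 0.3 dist 1
psi now -0.2345
```

View pics/w4.png

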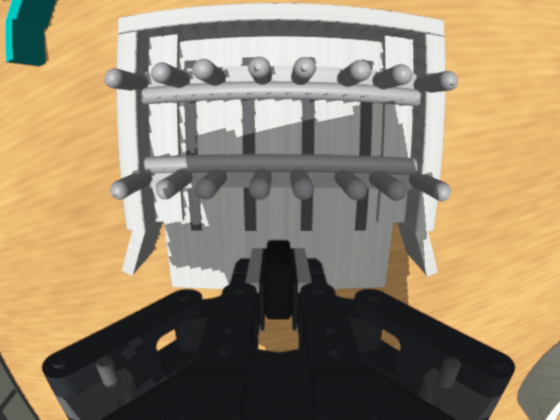

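>>> send_rows(
  grip=[235,235,235,235,235],
  offset=[
    [0,0,-1],
    [0,0,-2],
    [0,0,-3],
    [0,0,-3],
    [0,0,-3],
  ],
  twist=[0.3,0.3,0.3,0.3,0.3],
)

```text
clock: 6.95
position: [0.5819, -0.1535, 0.0195]
ee_rot: [-0.701, 0.085, 0.703, 0.084]
ft_force: [-9.2, 2.6, 12.5]
grip_width: 0.127
```

>>> send_rows(
  grip=[235,235,235,235,235],
  offset=[
    [0,0,-1],
    [0,0,-2],
    [0,0,-3],
    [0,0,-4],
    [0,0,-5],
  ],
  twist=[0,0,0,0,0],
)

```text
clock: 7.37
position: [0.5832, -0.1538, 0.0189]
ee_rot: [-0.699, 0.084, 0.706, 0.084]
ft_force: [-25.1, 5.7, 20.6]
grip_width: 0.131
```

Run:
```python
from h import *
obs()
o,im,d,P=wsnap('w5'); 
q=P[0:300,100:460].reshape(-1,3); 
c,s=np.cos(-.24),np.sin(-.24); X=(q[:,:2]-[.6434,-.1688])@np.array([[c,-s],[s,c]])
pl=(q[:,2]>.004)&(q[:,2]<.013)
a=X[pl&(X[:,0]<-.06)]
print('rear edge x',np.percentile(a[:,0],[0.5,2,5]),'y',np.percentile(X[pl&(X[:,0]<-.073)][:,1],[1,99]))
b=X[pl&(X[:,0]>0)]; print('lead edge',np.percentile(b[:,0],[95,98,99.5]))
back=(q[:,2]>.02)&(q[:,2]<.034)&(X[:,0]>.035)&(abs(X[:,1])<.05); print('back bar x',np.percentile(X[back][:,0],[1,50,99]))
```

```text
t 7.37 pos [ 0.5832 -0.1538  0.0189] F [-25.1   5.7  20.6] w 0.131
R [[-0.01, -0.237, -0.971], [0.001, -0.971, 0.237], [-1.0, 0.001, 0.01]] q [ 0.45   0.517 -0.337  1.703  0.2    0.966 -1.772]
rear edge x [-0.08402356 -0.08318768 -0.08207862] y [-0.05802831  0.05967692]
lead edge [0.04543198 0.04573412 0.04593088]
back bar x [0.0452619  0.04818379 0.05331709]
```

>>> send_rows(
  grip=[235,235,170,170,170],
  offset=[
    [0,0,4],
    [0,0,5],
    [0,0,5],
    [0,0,5],
    [0,0,5],
  ],
  twist=[0,0,0,0,0],
)

```text
clock: 7.83
position: [0.5834, -0.1541, 0.0186]
ee_rot: [0.702, -0.085, -0.702, -0.084]
ft_force: [0.3, -0.1, 0.2]
grip_width: 0.332
```

>>> send_rows(
  grip=[170,170,170,170,170],
  offset=[
    [-30,0,0],
    [-65,0,0],
    [-105,0,0],
    [-145,0,0],
    [-180,0,0],
  ],
  twist=[0,0,0,0,0],
)

```text
clock: 8.25
position: [0.5833, -0.1538, 0.2013]
ee_rot: [0.703, -0.085, -0.701, -0.084]
ft_force: [1.2, 0.3, 0.3]
grip_width: 0.331
```

Run:
```python
from h import *
go((.54,.13,.25,1.397))
o,im,d,P=wsnap('w6')
```

```text
t 8.25 pos [ 0.5833 -0.1538  0.2013] F [1.2 0.3 0.3] w 0.331
R [[0.002, -0.237, -0.971], [-0.0, -0.971, 0.237], [-1.0, -0.0, -0.002]] q [ 0.479  0.325 -0.368  1.55   0.12   1.287 -1.715]
  -> [0.54  0.13  0.25  1.397] off [-48.9, -265.5, 109.3] twist -93.8 dist 291
psi now -0.2395
```

View pics/w6.png

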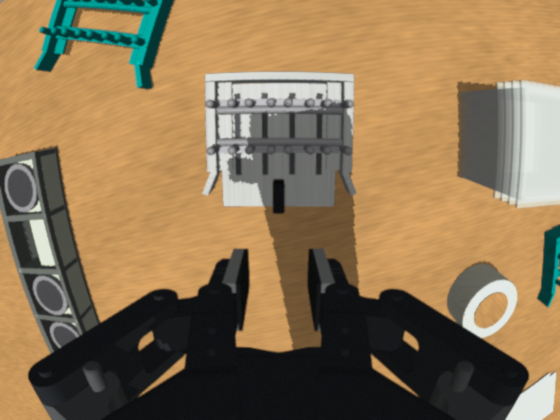

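```bash
sed -e "s/w1_c/w6_c/; s/P\[65:172,235:355\]/P[65:170,195:365]/" fit2.py > fit3.py; python3 fit3.py
python3 - <<'E'
from h import *
P=np.load('pics/w6_c.npz')['P']; q=P[60:225,190:370].reshape(-1,3)
pl=q[(q[:,2]>.028)&(q[:,2]<.042)]; c,s=np.cos(-.24),np.sin(-.24); X=(pl[:,:2]-[.6434,-.1688])@np.array([[c,-s],[s,c]]); m=(X[:,0]<-.05)&(abs(X[:,1])<.02)
print('rib',np.percentile(X[m],[1,50,99],axis=0))
E
```

```text
rack [ 0.64376395 -0.16892484 -0.23949019] 0.0029171300049004025
[[-0.3, 0.6], [0.3, 0.3], [0.1, 0.1], [0.1, 0.3], [-0.2, -0.4], [-0.0, -0.3], [0.2, -0.2], [-0.1, -0.1], [0.2, 0.1], [-0.2, 0.4], [0.1, 0.5], [-0.2, 0.1], [-0.3, -0.3], [-0.1, -0.2], [-0.1, -0.2], [0.0, -0.2]] [62, 59, 62, 62, 64, 65, 59, 61, 61, 61, 65, 64, 64, 64, 59, 64]
slots [[0.631, -0.2214], [0.6395, -0.1864], [0.648, -0.1514], [0.6566, -0.1165]]
rib [[-0.0837584  -0.00498882]
 [-0.0686621   0.00043657]
 [-0.05503863  0.00583555]]
```

>>> send_rows(
  grip=[220,220,220,220,220],
  offset=[
    [-20,-35,10],
    [-45,-65,20],
    [-60,-100,35],
    [-60,-135,50],
    [-60,-170,65],
  ],
  twist=[-7,-14,-21,-28,-35],
)

```text
clock: 8.72
position: [0.5604, 0.0284, 0.2596]
ee_rot: [0.696, 0.132, -0.694, 0.133]
ft_force: [1.7, 0.5, -1.0]
grip_width: 0.141
```

Run:
```python
from h import *
go((.55,.10,.26,1.397))
```

```text
t 8.72 pos [0.5604 0.0284 0.2596] F [ 1.7  0.5 -1. ] w 0.141
R [[0.003, 0.368, -0.93], [-0.0, -0.93, -0.368], [-1.0, 0.001, -0.003]] q [ 0.344  0.22  -0.554  1.57   0.118  1.382 -1.414]
  -> [0.55  0.1   0.26  1.397] off [-0.5, -70.4, -16.7] twist -58.4 dist 72
psi now 0.3769
```

>>> send_rows(
  grip=[220,220,220,220,220],
  offset=[
    [0,-20,-5],
    [0,-40,-10],
    [0,-60,-15],
    [0,-70,-17],
    [0,-70,-17],
  ],
  twist=[-7,-14,-21,-28,-35],
)

```text
clock: 9.13
position: [0.55, 0.1016, 0.2584]
ee_rot: [0.622, 0.337, -0.621, 0.336]
ft_force: [-0.2, 0.2, 0.4]
grip_width: 0.136
```

>>> send_rows(
  grip=[220,220,220,220,220],
  offset=[
    [0,0,0],
    [0,0,0],
    [0,0,0],
    [0,0,0],
    [0,0,0],
  ],
  twist=[-6,-12,-18,-23.4,-23.4],
)

```text
clock: 9.55
position: [0.5508, 0.0981, 0.2582]
ee_rot: [0.542, 0.454, -0.542, 0.454]
ft_force: [-0.5, 0.2, -0.9]
grip_width: 0.139
```

Run:
```python
from h import *
obs(); o,im,d,P=wsnap('w7')
z=P[...,2]
t=P[(z>.042)&(z<.05)&(abs(P[...,0]-.56)<.2)&(abs(P[...,1]-.17)<.12)]
img=np.zeros((600,300,3),np.uint8)
for p in P[(z>-.01)&(z<.06)].reshape(-1,3):
    x=int((p[0]-.40)*1000*1.8); y=int((p[1]-.09)*1000*1.8)
    if 0<=x<600 and 0<=y<300:
        k=int(np.clip(p[2]/.05*255,0,255)); img[599-x,299-y]=cv2.applyColorMap(np.uint8([[k]]),cv2.COLORMAP_JET)[0,0]
cv2.imwrite('pics/traymap.png',img)
```

```text
t 9.55 pos [0.5508 0.0981 0.2582] F [-0.5  0.2 -0.9] w 0.139
R [[0.0, 0.985, -0.175], [0.0, -0.175, -0.985], [-1.0, 0.0, -0.0]] q [ 0.349  0.245 -0.712  1.568  0.162  1.389 -0.554]
```

View pics/w7.png

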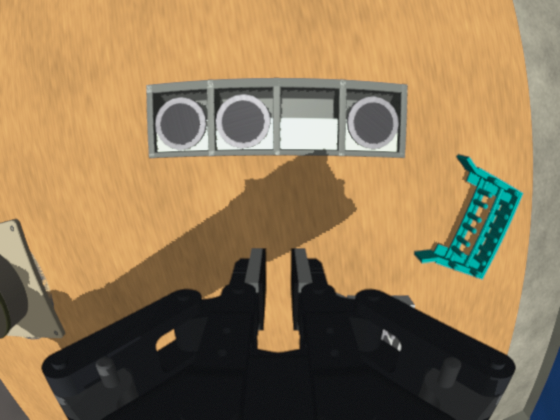

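View pics/traymap.png

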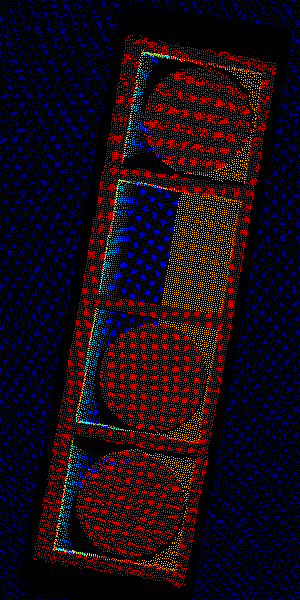

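```bash
cat > fitt.py <<'E'
from h import *
P=np.load('pics/w7_c.npz')['P']; z=P[...,2]
for lo in (.040,.043):
    m=((z>lo)&(z<.05)).astype(np.uint8); m[200:]=0
    t=P[m>0]; r=cv2.minAreaRect((t[:,:2]*1000).astype(np.float32)); print(r,np.median(t[:,2]))
cx,cy=np.array(r[0])/1000; 
im=cv2.imread('pics/w7.png')
for lo in (0,):
    g=cv2.cvtColor(im,cv2.COLOR_BGR2GRAY)
    # disc circles: from cloud, use rim points (z .041-.047) inside wells
    a=np.radians(r[2]); 
    if a<.8: a+=np.pi/2
    ex=np.array([np.cos(a),np.sin(a)]); ey=np.array([-np.sin(a),np.cos(a)])
    print('tray c',cx,cy,'ang',a,'ex',ex)
    X=np.stack([(P[...,:2]-[cx,cy])@ex,(P[...,:2]-[cx,cy])@ey],-1)
    for k,yc in enumerate((-.108,-.036,.036,.108)):
        m=(abs(X[...,1]-yc)<.0315)&(abs(X[...,0])<.0335)&(z>.038)&(z<.05)
        t=X[m].astype(np.float32)*1000
        if len(t)>100: print(k+1,cv2.minEnclosingCircle(t),t.mean(0),np.median(z[m]),len(t))
    m=(abs(X[...,1]+.036)<.025)&(abs(X[...,0])<.032)&(z>.033)&(z<.039); print('ledge2 x range',np.percentile(X[m][:,0],[1,99]),'y',np.median(z[m]))
E
python3 fitt.py
```

```text
((649.6038208007812, 144.5045166015625), (115.46878814697266, 487.7329406738281), 73.9120101928711) 0.04410039892593487
((649.6038208007812, 144.5045166015625), (115.46878814697266, 487.7329406738281), 73.9120101928711) 0.04450939024245984
tray c 0.6496038208007813 0.1445045166015625 ang 1.2900079346332096 ex [0.27711325 0.96083726]
2 ((0.26099851727485657, -28.090700149536133), 39.8808708190918) [  1.8924365 -28.511093 ] 0.043432260287491045 2104
3 ((-2.3116989135742188, 34.76527404785156), 43.20785140991211) [-3.645016 19.16636 ] 0.04429453419581164 927
4 ((-0.23351287841796875, 112.10908508300781), 42.55705642700195) [ -3.2344618 115.54722  ] 0.04367504988064072 2172
ledge2 x range [-0.02424235  0.03135747] y 0.03520476761277547
```

Turquoise rack crept into the region; restrict to the tray.

```bash
sed -i 's/m\[200:\]=0/m[170:]=0; m[:,420:]=0; m[:,:130]=0/' fitt.py; python3 fitt.py
```

```text
((560.8518676757812, 170.23007202148438), (85.56997680664062, 297.32171630859375), 79.91486358642578) 0.044093942198459246
((560.61376953125, 170.27243041992188), (85.56997680664062, 296.8380432128906), 79.91486358642578) 0.0445028455922888
tray c 0.56061376953125 0.17027243041992188 ang 1.394777490865254 ex [0.17511132 0.98454864]
1 ((6.438343048095703, -108.24594116210938), 40.869842529296875) [  -2.7055933 -107.344055 ] 0.0431728272808537 2186
3 ((6.587820529937744, 36.14366912841797), 40.6397819519043) [-3.1128542 36.589813 ] 0.043371280616256905 2368
4 ((2.033555030822754, 108.35433959960938), 43.883949279785156) [ -3.0315378 107.48786  ] 0.043428850838786226 2209
ledge2 x range [-0.03178474 -0.00250957] y 0.03515302006870889
```

```bash
cat >> h.py <<'E'
TC=np.array([.5607,.1703]); EX=np.array([.1751,.9845]); EY=np.array([-.9845,.1751])
def tw(x,y,z,psi=1.395): return (*(TC+EX*x+EY*y),z,psi)
E
python3 - <<'E'
from h import *
go(tw(.02,.036,.10),tw(.02,.036,.029))
E
```

```text
t 9.6 pos [0.5507 0.0981 0.2582] F [-0.3  1.   0.6] w 0.134
R [[0.0, 0.983, -0.181], [0.0, -0.181, -0.983], [-1.0, 0.0, -0.0]] q [ 0.348  0.245 -0.712  1.568  0.161  1.389 -0.56 ]
  -> [0.529 0.196 0.1   1.395] off [158.2, -39.4, -92.6] twist -0.4 dist 187
  -> [0.529 0.196 0.029 1.395] off [229.2, -39.4, -92.6] twist -0.4 dist 250
psi now 1.3889
```

>>> send_rows(
  grip=[255,255,255,255,255],
  offset=[
    [25,-10,-25],
    [55,-20,-50],
    [85,-30,-75],
    [120,-39.4,-92.6],
    [158,-39.4,-92.6],
  ],
  twist=[-0.4,-0.4,-0.4,-0.4,-0.4],
)

```text
clock: 10.02
position: [0.527, 0.2018, 0.1]
ee_rot: [0.542, 0.456, -0.54, 0.455]
ft_force: [0.9, 0.0, -0.2]
grip_width: -0.002
```

>>> send_rows(
  grip=[255,255,255,255,255],
  offset=[
    [20,0,0],
    [35,0,0],
    [42,0,0],
    [45,0,0],
    [45,0,0],
  ],
  twist=[0,0,0,0,0],
)

```text
clock: 10.43
position: [0.5286, 0.1963, 0.0554]
ee_rot: [0.542, 0.454, -0.542, 0.454]
ft_force: [-0.7, 0.4, 0.5]
grip_width: -0.001
```

Run:
```python
from h import *
go(tw(.02,.036,.055),tw(.02,.036,.029))
o,im,d,P=wsnap('w8')
```

```text
t 10.43 pos [0.5286 0.1963 0.0554] F [-0.7  0.4  0.5] w -0.001
R [[-0.0, 0.985, -0.174], [0.0, -0.174, -0.985], [-1.0, -0.0, -0.0]] q [ 0.142  0.461 -0.701  1.782  0.342  1.024 -0.864]
  -> [0.529 0.196 0.055 1.395] off [0.4, 0.2, -0.0] twist 0.0 dist 0
  -> [0.529 0.196 0.029 1.395] off [26.4, 0.2, -0.0] twist 0.0 dist 26
psi now 1.3958
```

View pics/w8.png

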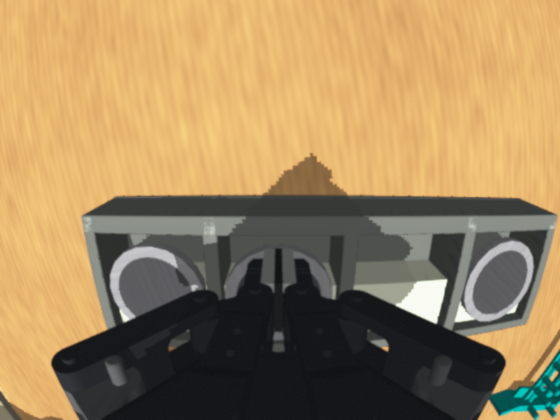

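>>> send_rows(
  grip=[255,255,255,255,255],
  offset=[
    [8,0,0],
    [14,0,0],
    [20,0,0],
    [24,0,0],
    [26,0,0],
  ],
  twist=[0,0,0,0,0],
)

```text
clock: 10.9
position: [0.5281, 0.1961, 0.0285]
ee_rot: [-0.541, -0.455, 0.542, -0.455]
ft_force: [-0.1, 0.8, 1.6]
grip_width: 0.002
```

Run:
```python
from h import *
obs();o,im,d,P=wsnap('w9')
```

```text
t 10.9 pos [0.5281 0.1961 0.0285] F [-0.1  0.8  1.6] w 0.002
R [[-0.001, 0.985, -0.173], [-0.0, -0.173, -0.985], [-1.0, -0.001, 0.0]] q [ 0.127  0.497 -0.684  1.799  0.372  0.979 -0.883]
```

View pics/w9.png

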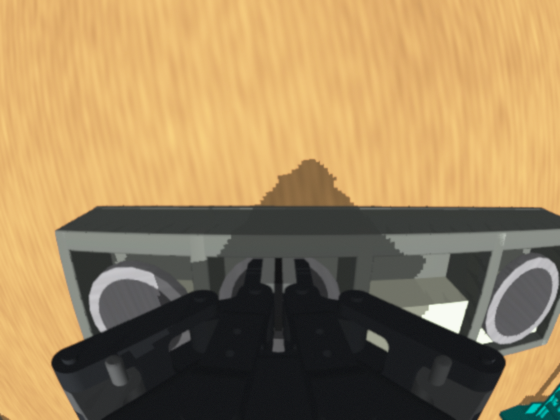

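Disc 3 has tipped. Raise and go on to well 4.

>>> send_rows(
  grip=[255,255,255,255,255],
  offset=[
    [-20,0,0],
    [-45,0,0],
    [-60,-35,0],
    [-60,-72,0],
    [-60,-72,0],
  ],
  twist=[0,0,0,0,0],
)

```text
clock: 11.37
position: [0.4519, 0.2107, 0.0895]
ee_rot: [-0.539, -0.456, 0.541, -0.456]
ft_force: [-0.7, 0.8, -1.2]
grip_width: 0.0
```

Run:
```python
from h import *
go(tw(.02,.108,.055),tw(.02,.108,.029))
o,im,d,P=wsnap('w10')
```

```text
t 11.37 pos [0.4519 0.2107 0.0895] F [-0.7  0.8 -1.2] w 0.0
R [[-0.002, 0.986, -0.167], [-0.001, -0.167, -0.986], [-1.0, -0.001, 0.002]] q [ 0.175  0.285 -0.784  1.917  0.233  1.034 -0.878]
  -> [0.458 0.209 0.055 1.395] off [34.5, 6.2, 0.7] twist 0.4 dist 35
  -> [0.458 0.209 0.029 1.395] off [60.5, 6.3, 0.6] twist 0.4 dist 61
psi now 1.4026
```

View pics/w10.png

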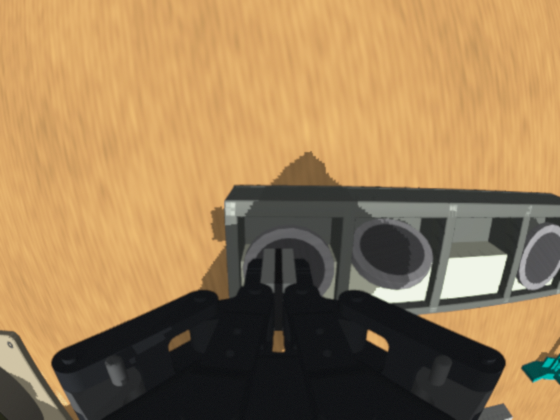

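Run:
```python
from h import *
P=np.load('pics/w10_c.npz')['P']; q=P[200:300,350:435].reshape(-1,3); X=(q[:,:2]-TC)@np.stack([EX,EY],1)
m=abs(X[:,1]-.036)<.01
for a in np.arange(-.035,.035,.005):
    k=m&(abs(X[:,0]-a)<.0025); print(round(a,3),np.round(np.percentile(q[k,2],[10,50,90]),3) if k.any() else None)
go(tw(.02,.108,.029))
```

```text
-0.035 [0.034 0.035 0.035]
-0.03 [0.034 0.035 0.036]
-0.025 [0.034 0.035 0.036]
-0.02 [0.035 0.035 0.036]
-0.015 [0.057 0.057 0.057]
-0.01 [0.057 0.058 0.06 ]
-0.005 [0.056 0.058 0.06 ]
0.0 [0.046 0.05  0.055]
0.005 [0.036 0.04  0.044]
0.01 [0.026 0.03  0.034]
0.015 [0.015 0.02  0.024]
0.02 [0.004 0.01  0.013]
0.025 None
0.03 None
0.035 [0.044 0.045 0.046]
t 11.42 pos [0.4549 0.2095 0.0897] F [ 1.3 -0.1  0.7] w -0.002
R [[0.0, 0.986, -0.169], [-0.002, -0.169, -0.986], [-1.0, 0.001, 0.001]] q [ 0.175  0.288 -0.781  1.913  0.236  1.034 -0.877]
  -> [0.458 0.209 0.029 1.395] off [60.7, 3.0, 0.0] twist 0.3 dist 61
psi now 1.401
```

>>> send_rows(
  grip=[255,255,255,255,255],
  offset=[
    [20,0,0],
    [35,0,0],
    [45,0,0],
    [54,0,0],
    [61,0,0],
  ],
  twist=[0,0,0,0,0],
)

```text
clock: 11.83
position: [0.4577, 0.2087, 0.0275]
ee_rot: [-0.541, -0.455, 0.542, -0.455]
ft_force: [-0.6, 0.8, 0.6]
grip_width: 0.003
```

>>> send_rows(
  grip=[255,255,255,255,255],
  offset=[
    [0,0,0],
    [-20,0,0],
    [-50,0,0],
    [-65,25,0],
    [-65,65,0],
  ],
  twist=[0,0,0,0,0],
)

```text
clock: 12.25
position: [0.5221, 0.1998, 0.0981]
ee_rot: [0.542, 0.455, -0.539, 0.457]
ft_force: [1.3, 1.1, 0.7]
grip_width: 0.001
```

>>> send_rows(
  grip=[255,255,255,255,255],
  offset=[
    [0,40,0],
    [0,80,0],
    [0,120,0],
    [0,151,0],
    [0,151,0],
  ],
  twist=[0,0,0,0,0],
)

```text
clock: 12.67
position: [0.6754, 0.1678, 0.0925]
ee_rot: [0.543, 0.453, -0.542, 0.454]
ft_force: [0.8, -1.3, -0.4]
grip_width: 0.002
```

```bash
cat >> h.py <<'E'
def prof(P,y,rows=None):
    q=P.reshape(-1,3); X=(q[:,:2]-TC)@np.stack([EX,EY],1); m=abs(X[:,1]-y)<.01
    out=[]
    for a in np.arange(-.035,.036,.005):
        k=m&(abs(X[:,0]-a)<.0025)&(q[:,2]<.075); out.append((round(a*1000),int(round(np.median(q[k,2])*1000)) if k.any() else None))
    print(y,out)
E
python3 - <<'E'
from h import *
go(tw(.02,-.108,.055),tw(.02,-.108,.029))
o,im,d,P=wsnap('w11'); prof(P,.108); prof(P,.036); prof(P,-.108)
E
```

```text
t 12.67 pos [0.6754 0.1678 0.0925] F [ 0.8 -1.3 -0.4] w 0.002
R [[0.002, 0.984, -0.178], [-0.001, -0.178, -0.984], [-1.0, 0.002, 0.0]] q [ 0.116  0.668 -0.636  1.378  0.404  1.224 -0.732]
  -> [0.671 0.171 0.055 1.395] off [37.5, -5.4, -2.4] twist -0.2 dist 38
  -> [0.671 0.171 0.029 1.395] off [63.5, -5.4, -2.4] twist -0.2 dist 64
psi now 1.3919
0.108 [(-35, 39), (-30, 36), (-25, 36), (-20, 35), (-15, 36), (-10, 59), (-5, 60), (0, 52), (5, 41), (10, 29), (15, 18), (20, 9), (25, None), (30, None), (35, 46)]
0.036 [(-35, 39), (-30, 35), (-25, 35), (-20, 36), (-15, 35), (-10, 59), (-5, 59), (0, 51), (5, 41), (10, 30), (15, 20), (20, 10), (25, None), (30, 44), (35, 45)]
-0.108 [(-35, None), (-30, None), (-25, None), (-20, None), (-15, None), (-10, None), (-5, None), (0, 43), (5, 44), (10, 43), (15, 43), (20, 43), (25, 43), (30, None), (35, 45)]
```

View pics/w11.png

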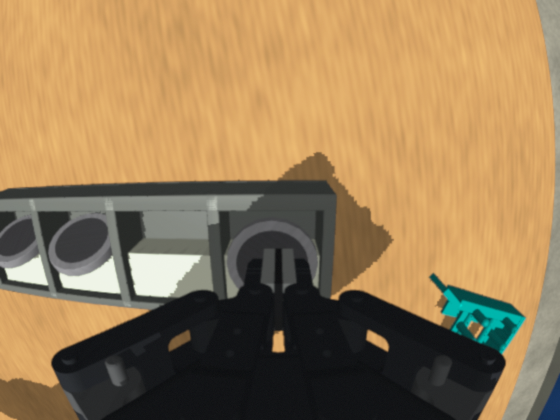

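>>> send_rows(
  grip=[255,255,255,255,255],
  offset=[
    [20,-1,0],
    [36,-2,0],
    [48,-2,0],
    [57,-2,0],
    [64,-2,0],
  ],
  twist=[0,0,0,0,0],
)

```text
clock: 13.13
position: [0.6678, 0.172, 0.0288]
ee_rot: [-0.541, -0.455, 0.541, -0.455]
ft_force: [0.6, 0.3, -0.2]
grip_width: 0.001
```

>>> send_rows(
  grip=[255,255,255,255,255],
  offset=[
    [0,0,0],
    [-20,0,0],
    [-55,0,0],
    [-95,0,0],
    [-125,0,0],
  ],
  twist=[0,0,0,0,0],
)

```text
clock: 13.55
position: [0.6689, 0.1723, 0.1585]
ee_rot: [0.542, 0.455, -0.54, 0.455]
ft_force: [0.8, 0.5, 0.3]
grip_width: -0.002
```

Run:
```python
from h import *
go(tw(.006,-.108,.13,-.175))
o,im,d,P=wsnap('w12'); prof(P,-.108)
```

```text
t 13.55 pos [0.6689 0.1723 0.1585] F [0.8 0.5 0.3] w -0.002
R [[0.003, 0.985, -0.172], [0.001, -0.172, -0.985], [-1.0, 0.003, -0.002]] q [ 0.122  0.604 -0.662  1.331  0.368  1.325 -0.714]
  -> [ 0.668  0.157  0.13  -0.175] off [28.5, 1.7, 15.0] twist 90.1 dist 32
psi now 1.3977
-0.108 [(-35, None), (-30, None), (-25, None), (-20, None), (-15, None), (-10, 60), (-5, 60), (0, 53), (5, 41), (10, 29), (15, 17), (20, 4), (25, 7), (30, None), (35, 45)]
```

>>> send_rows(
  grip=[123,123,123,123,123],
  offset=[
    [5,0,3],
    [10,0,6],
    [15,0,9],
    [20,1,12],
    [20,1,15],
  ],
  twist=[-7,-14,-21,-28,-35],
)

```text
clock: 14.02
position: [0.6665, 0.1565, 0.134]
ee_rot: [0.378, 0.598, -0.378, 0.598]
ft_force: [-0.1, -0.0, 0.1]
grip_width: 0.523
```

>>> send_rows(
  grip=[123,123,123,123,123],
  offset=[
    [0,0,0],
    [0,0,0],
    [0,0,0],
    [0,0,0],
    [0,0,0],
  ],
  twist=[-7,-14,-21,-28,-35],
)

```text
clock: 14.43
position: [0.6669, 0.1569, 0.1351]
ee_rot: [0.181, 0.683, -0.18, 0.684]
ft_force: [-0.3, -1.5, 0.1]
grip_width: 0.519
```

>>> send_rows(
  grip=[123,123,123,123,123],
  offset=[
    [0,0,0],
    [0,0,0],
    [0,0,0],
    [0,0,0],
    [0,0,0],
  ],
  twist=[-7,-14,-20,-20,-20],
)

```text
clock: 14.85
position: [0.6668, 0.1568, 0.1347]
ee_rot: [0.063, 0.704, -0.062, 0.705]
ft_force: [0.2, 0.2, 0.0]
grip_width: 0.519
```

Run:
```python
from h import *
go(tw(.005,-.108,.13,2.966),tw(.005,-.108,.049,2.966))
o,im,d,P=wsnap('w13'); prof(P,-.108)
```

```text
t 14.85 pos [0.6668 0.1568 0.1347] F [0.2 0.2 0. ] w 0.519
R [[0.0, 0.176, 0.984], [0.0, 0.984, -0.176], [-1.0, 0.0, 0.0]] q [ 0.306  0.71  -0.937  1.362  0.569  1.348  0.759]
  -> [0.668 0.156 0.13  2.966] off [4.7, -0.3, 1.1] twist -0.1 dist 5
  -> [0.668 0.156 0.049 2.966] off [85.7, -0.4, 1.1] twist -0.1 dist 86
psi now 2.9647
-0.108 [(-35, 36), (-30, 35), (-25, 35), (-20, 35), (-15, 35), (-10, 59), (-5, 60), (0, 53), (5, 42), (10, 30), (15, 18), (20, 4), (25, 9), (30, 18), (35, 45)]
```

View pics/w13.png

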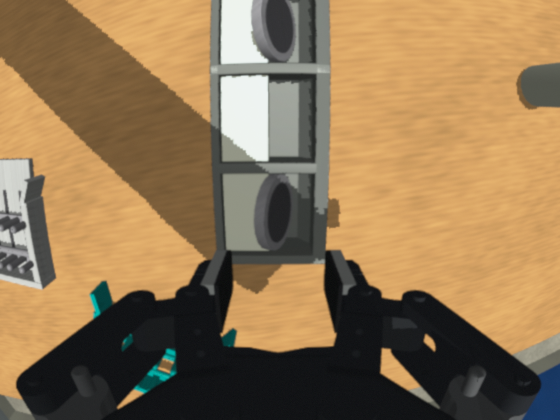

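>>> send_rows(
  grip=[123,123,123,123,123],
  offset=[
    [25,0,1],
    [50,0,1],
    [72,0,1],
    [82,0,1],
    [86,0,1],
  ],
  twist=[0,0,0,0,0],
)

```text
clock: 15.32
position: [0.6669, 0.1563, 0.0467]
ee_rot: [0.061, 0.705, -0.062, 0.704]
ft_force: [-0.5, -0.8, 0.1]
grip_width: 0.513
```

Run:
```python
from h import *
go(tw(.005,-.108,.049,2.966))
o,im,d,P=wsnap('w14')
snap('side','side14')
im=cv2.imread('pics/side14.png'); cv2.imwrite('pics/s14.png',cv2.resize(im[190:290,160:290],(780,600),interpolation=cv2.INTER_CUBIC))
```

```text
t 15.32 pos [0.6669 0.1563 0.0467] F [-0.5 -0.8  0.1] w 0.513
R [[-0.002, 0.174, 0.985], [-0.001, 0.985, -0.174], [-1.0, -0.001, -0.002]] q [ 0.288  0.793 -0.889  1.432  0.63   1.218  0.723]
  -> [0.668 0.156 0.049 2.966] off [-2.4, 0.2, 1.0] twist 0.0 dist 3
psi now 2.9664
```

View pics/w14.png

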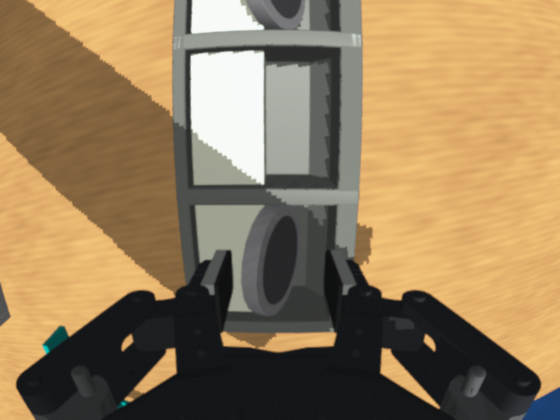

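View pics/s14.png

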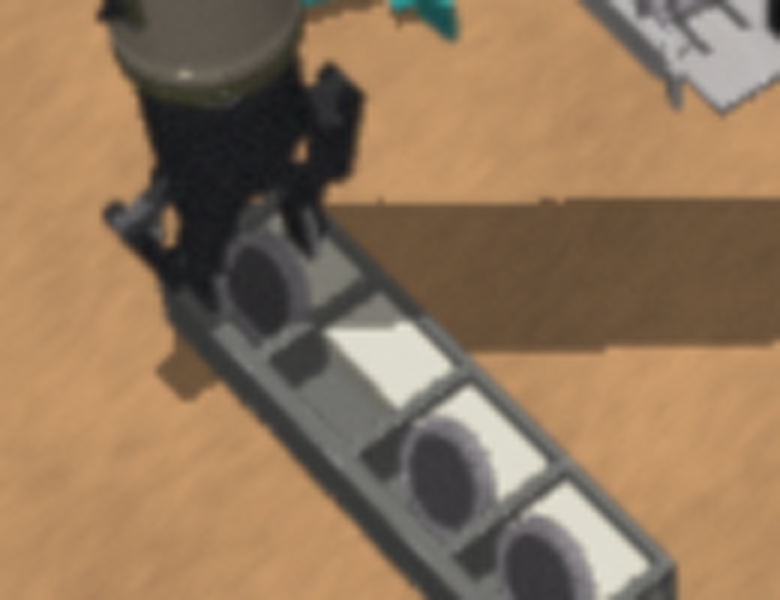

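>>> send_rows(
  grip=[160,190,215,245,255],
  offset=[
    [0,0,0],
    [0,0,0],
    [0,0,0],
    [0,0,0],
    [0,0,0],
  ],
  twist=[0,0,0,0,0],
  newtons=30,
)

```text
clock: 15.83
position: [0.6683, 0.1568, 0.0496]
ee_rot: [0.061, 0.704, -0.061, 0.705]
ft_force: [-0.6, -1.2, 6.1]
grip_width: 0.085
```

Run:
```python
from h import *
obs()
o,im,d,P=wsnap('w15')
snap('side','side15')
im=cv2.imread('pics/side15.png'); cv2.imwrite('pics/s15.png',cv2.resize(im[190:290,160:290],(780,600),interpolation=cv2.INTER_CUBIC))
```

```text
t 15.83 pos [0.6683 0.1568 0.0496] F [-0.6 -1.2  6.1] w 0.085
R [[0.002, 0.173, 0.985], [0.0, 0.985, -0.173], [-1.0, 0.0, 0.002]] q [ 0.289  0.79  -0.891  1.43   0.63   1.219  0.725]
```

View pics/w15.png

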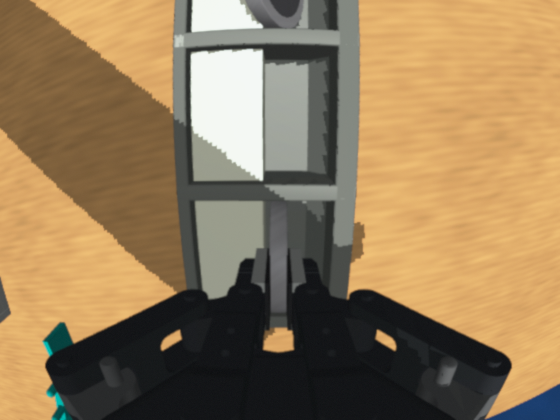

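View pics/s15.png

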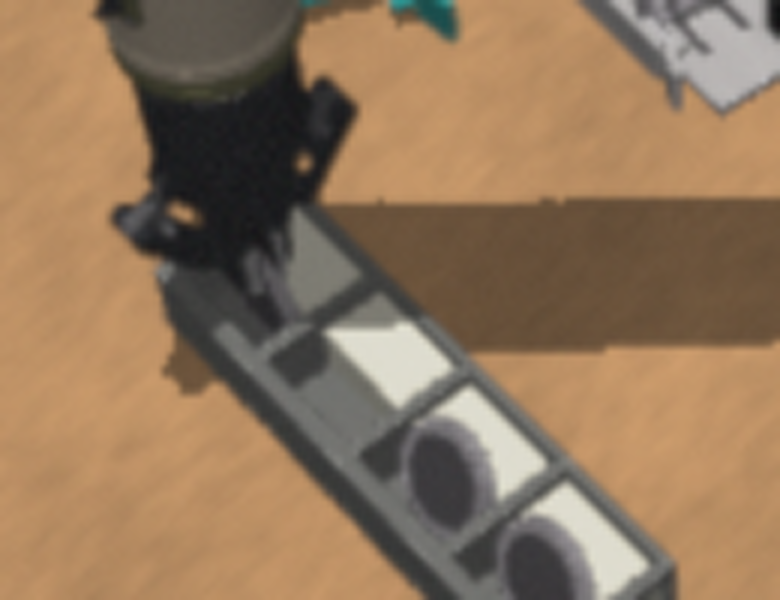

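>>> send_rows(
  grip=[255,255,255,255,255],
  offset=[
    [0,0,0],
    [-10,0,0],
    [-30,0,0],
    [-60,0,0],
    [-90,0,0],
  ],
  twist=[0,0,0,0,0],
  newtons=80,
)

```text
clock: 16.35
position: [0.6671, 0.1564, 0.1391]
ee_rot: [0.061, 0.705, -0.061, 0.704]
ft_force: [1.0, 0.8, -1.0]
grip_width: 0.065
```

```bash
cat >> h.py <<'E'
RC=np.array([.6436,-.1689]); RA=-.2397
def rw(x,y,z,psi=np.pi+RA): c,s=np.cos(RA),np.sin(RA); return (*(RC+np.array([c*x-s*y,s*x+c*y])),z,psi)
SL={1:-.054,2:-.018,3:.018,4:.054}
E
python3 - <<'E'
from h import *
go(rw(0,SL[1],.16),rw(0,SL[1],.10))
o,im,d,P=wsnap('w16')
Rm=R.from_quat(o['ee_rot']).as_matrix(); T=(P-np.array(o['position']))@Rm
m=(abs(T[...,1])<.007)&(T[...,0]>-.025)&(T[...,0]<.07)&(abs(T[...,2])<.045); t=T[m]; print(len(t),t.min(0),t.max(0))
for x in np.arange(-.02,.06,.005):
    k=t[abs(t[:,0]-x)<.0025]; print(round(x,3),k[:,2].min() if len(k) else None, k[:,2].max() if len(k) else None)
E
```

```text
t 16.35 pos [0.6671 0.1564 0.1391] F [ 1.   0.8 -1. ] w 0.065
R [[-0.002, 0.172, 0.985], [-0.0, 0.985, -0.172], [-1.0, -0.001, -0.002]] q [ 0.306  0.708 -0.938  1.355  0.566  1.358  0.765]
  -> [ 0.631 -0.221  0.16   2.902] off [-20.6, -378.3, 29.3] twist 3.8 dist 380
  -> [ 0.631 -0.221  0.1    2.902] off [39.4, -378.3, 29.4] twist 3.8 dist 381
psi now 2.9684
2101 [-0.02497936 -0.00697479 -0.02999872] [0.0225542  0.00697104 0.02459675]
-0.02 -0.012113007878134447 -0.010605839507508024
-0.015 -0.012153703054845243 0.011716309200606397
-0.01 -0.019244530071728265 0.019091557582329586
-0.005 -0.02420678688969368 0.02423308784508959
0.0 -0.02686167772571513 0.0245967494556879
0.005 -0.02871226346231232 -0.024263265011923954
0.01 -0.029401922603785362 -0.027597962255564903
0.015 -0.029998721022759908 -0.02864965421992546
0.02 -0.029085955679257616 -0.028444851711436254
0.025 -0.028363643959662826 -0.028363643959662826
0.03 None None
0.035 None None
0.04 None None
0.045 None None
0.05 None None
0.055 None None
```

View pics/w16.png

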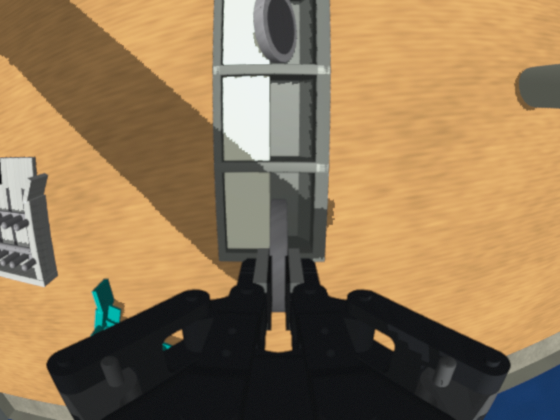

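>>> send_rows(
  grip=[255,255,255,255,255],
  offset=[
    [-10,-30,3],
    [-20,-68,6],
    [-20,-106,9],
    [-20,-144,12],
    [-20,-182,15],
  ],
  twist=[1,2,3,3.8,3.8],
)

```text
clock: 16.82
position: [0.6507, -0.027, 0.1589]
ee_rot: [0.085, 0.702, -0.085, 0.702]
ft_force: [0.8, 0.1, -1.2]
grip_width: 0.065
```

Run:
```python
from h import *
go(rw(0,SL[1],.16))
```

```text
t 16.82 pos [ 0.6507 -0.027   0.1589] F [ 0.8  0.1 -1.2] w 0.065
R [[0.001, 0.238, 0.971], [-0.001, 0.971, -0.238], [-1.0, -0.0, 0.001]] q [ 0.625  0.616 -0.948  1.44   0.503  1.341  0.981]
  -> [ 0.631 -0.221  0.16   2.902] off [-0.9, -193.5, 27.0] twist -0.0 dist 195
psi now 2.9011
```

>>> send_rows(
  grip=[255,255,255,255,255],
  offset=[
    [0,-38,6],
    [0,-78,12],
    [0,-118,18],
    [0,-158,24],
    [0,-191,27],
  ],
  twist=[0,0,0,0,0],
)

```text
clock: 17.23
position: [0.6312, -0.221, 0.1586]
ee_rot: [0.085, 0.702, -0.086, 0.702]
ft_force: [0.3, -0.2, -1.5]
grip_width: 0.067
```

>>> send_rows(
  grip=[255,255,255,255,255],
  offset=[
    [0,0,0],
    [0,0,0],
    [10,0,0],
    [20,0,0],
    [30,0,0],
  ],
  twist=[0,0,0,0,0],
)

```text
clock: 17.65
position: [0.632, -0.2153, 0.1272]
ee_rot: [0.084, 0.702, -0.084, 0.702]
ft_force: [0.4, -0.8, -2.1]
grip_width: 0.066
```

Run:
```python
from h import *
go(rw(0,SL[1],.0645))
o,im,d,P=wsnap('w17')
```

```text
t 17.65 pos [ 0.632  -0.2153  0.1272] F [ 0.4 -0.8 -2.1] w 0.066
R [[-0.0, 0.235, 0.972], [0.0, 0.972, -0.235], [-1.0, 0.0, -0.0]] q [ 0.869  0.666 -0.902  1.424  0.526  1.304  1.268]
  -> [ 0.631 -0.221  0.064  2.902] off [62.7, -6.2, 0.2] twist 0.1 dist 63
psi now 2.9045
```

View pics/w17.png

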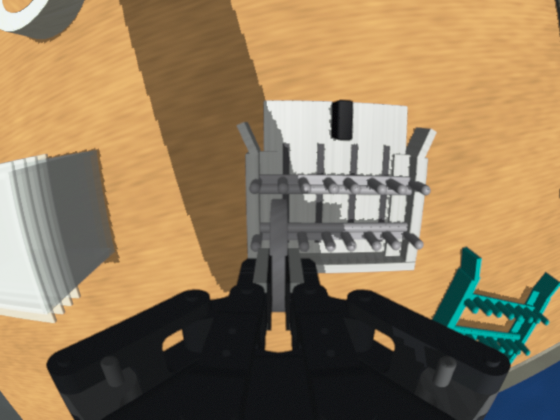

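>>> send_rows(
  grip=[255,255,255,255,255],
  offset=[
    [0,-3,0],
    [5,-6.2,0.2],
    [10,-6.2,0.2],
    [10,-6.2,0.2],
    [10,-6.2,0.2],
  ],
  twist=[0.1,0.1,0.1,0.1,0.1],
)

```text
clock: 18.12
position: [0.6306, -0.2232, 0.1181]
ee_rot: [0.085, 0.702, -0.085, 0.702]
ft_force: [-0.4, -0.5, -0.6]
grip_width: 0.068
```

Run:
```python
from h import *
go(rw(0,SL[1],.0645))
```

```text
t 18.12 pos [ 0.6306 -0.2232  0.1181] F [-0.4 -0.5 -0.6] w 0.068
R [[-0.0, 0.239, 0.971], [0.0, 0.971, -0.239], [-1.0, 0.0, -0.0]] q [ 0.876  0.675 -0.895  1.429  0.532  1.291  1.272]
  -> [ 0.631 -0.221  0.064  2.902] off [53.6, 1.9, -0.2] twist -0.1 dist 54
psi now 2.9001
```

Run:
```python
from h import *
for i in range(6):
    viewer.camera('scene'); print(np.round(monitor.get_obs()['position'],4))
```

```text
[ 0.6308 -0.2231  0.1184]
[ 0.6309 -0.2231  0.1186]
[ 0.6309 -0.2231  0.1187]
[ 0.6309 -0.2231  0.1187]
[ 0.6309 -0.2231  0.1186]
[ 0.6309 -0.2231  0.1186]
```

>>> send_rows(
  grip=[255,255,255,255,255],
  offset=[
    [5,1.5,0],
    [10,1.5,0],
    [15,1.5,0],
    [15,1.5,0],
    [15,1.5,0],
  ],
  twist=[0,0,0,0,0],
)

```text
clock: 18.83
position: [0.6308, -0.2217, 0.1027]
ee_rot: [0.085, 0.702, -0.085, 0.702]
ft_force: [-0.1, 0.0, -0.5]
grip_width: 0.065
```

Run:
```python
from h import *
o,im,d,P=wsnap('w18')
go(rw(0,SL[1],.0645))
```

```text
t 18.88 pos [ 0.631  -0.2218  0.1031] F [-0.4 -0.2 -0.8] w 0.066
R [[-0.0, 0.239, 0.971], [0.0, 0.971, -0.239], [-1.0, 0.0, -0.0]] q [ 0.871  0.689 -0.888  1.443  0.543  1.267  1.263]
  -> [ 0.631 -0.221  0.064  2.902] off [38.6, 0.3, -0.3] twist -0.1 dist 39
psi now 2.9002
```

View pics/w18.png

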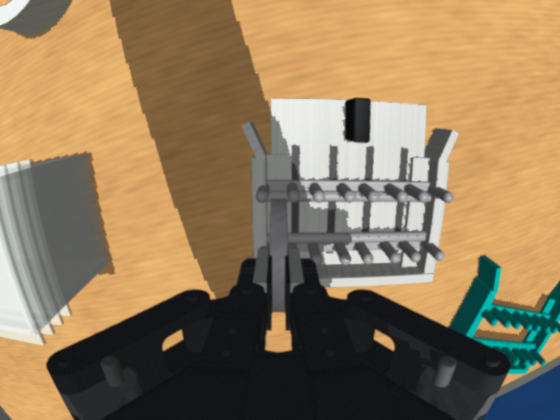

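>>> send_rows(
  grip=[255,255,255,255,255],
  offset=[
    [10,0.3,0],
    [20,0.3,0],
    [28,0.3,0],
    [34,0.3,0],
    [36,0.3,0],
  ],
  twist=[0,0,0,0,0],
)

```text
clock: 19.3
position: [0.6303, -0.2213, 0.0655]
ee_rot: [0.085, 0.703, -0.085, 0.701]
ft_force: [-0.1, 0.1, -1.2]
grip_width: 0.07
```

Run:
```python
from h import *
o,im,d,P=wsnap('w19')
go(rw(0,SL[1],.0645))
```

```text
t 19.35 pos [ 0.6305 -0.2213  0.0658] F [-0.2 -0.5 -0.5] w 0.067
R [[-0.002, 0.239, 0.971], [0.001, 0.971, -0.239], [-1.0, 0.0, -0.002]] q [ 0.861  0.725 -0.867  1.473  0.57   1.211  1.245]
  -> [ 0.631 -0.221  0.064  2.902] off [1.3, 0.1, 0.3] twist -0.1 dist 1
psi now 2.9003
```

View pics/w19.png

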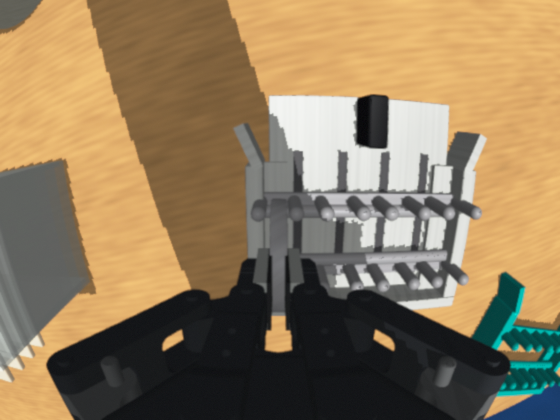

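>>> send_rows(
  grip=[255,255,185,185,185],
  offset=[
    [1.5,0,0],
    [1.5,0,0],
    [1.5,0,0],
    [1.5,0,0],
    [1.5,0,0],
  ],
  twist=[0,0,0,0,0],
)

```text
clock: 19.77
position: [0.6314, -0.2215, 0.0663]
ee_rot: [0.085, 0.702, -0.085, 0.702]
ft_force: [0.2, 0.6, 0.7]
grip_width: 0.274
```

>>> send_rows(
  grip=[185,185,185,185,185],
  offset=[
    [-15,0,0],
    [-40,0,0],
    [-75,0,0],
    [-100,0,0],
    [-120,0,0],
  ],
  twist=[0,0,0,0,0],
)

```text
clock: 20.18
position: [0.6319, -0.2212, 0.1901]
ee_rot: [0.085, 0.701, -0.085, 0.703]
ft_force: [-0.0, 0.3, -0.5]
grip_width: 0.274
```

Run:
```python
from h import *
o,im,d,P=wsnap('w20')
go(tw(.005,.036,.15,2.966))
```

```text
t 20.23 pos [ 0.6332 -0.2213  0.1937] F [0.3 0.2 4.3] w 0.276
R [[0.007, 0.239, 0.971], [-0.002, 0.971, -0.239], [-1.0, -0.0, 0.008]] q [ 0.881  0.615 -0.927  1.347  0.489  1.406  1.3  ]
  -> [0.526 0.182 0.15  2.966] off [42.1, 365.6, -200.6] twist -3.8 dist 419
psi now 2.9003
```

View pics/w20.png

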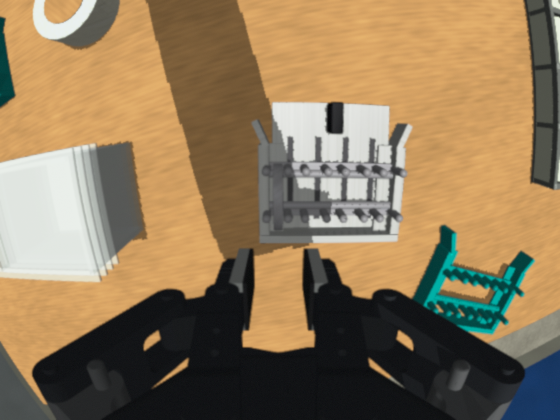

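```bash
cat >> h.py <<'E'
def rackcheck(P):
    q=P.reshape(-1,3); c,s=np.cos(RA),np.sin(RA); X=(q[:,:2]-RC)@np.array([[c,-s],[s,c]])
    m=(q[:,2]>.058)&(q[:,2]<.09)&(abs(X[:,0])<.04)&(abs(X[:,1])<.075)
    for k,y in SL.items():
        j=m&(abs(X[:,1]-y)<.015)
        if j.sum()>5: print('slot',k,'n',j.sum(),'x',np.round(np.percentile(X[j,0],[1,50,99]),4),'y',np.round(np.percentile(X[j,1],[1,50,99]),4),'ztop',np.round(np.percentile(q[j,2],99),4))
    r=(q[:,2]>.03)&(q[:,2]<.042)&(X[:,0]<-.045)&(X[:,0]>-.12)&(abs(X[:,1])<.04)
    if r.sum()>5: print('rib x,y',np.round(np.percentile(X[r],[2,98],axis=0).mean(0),4))
E
python3 - <<'E'
from h import *
z=np.load('pics/w20_c.npz'); rackcheck(z['P']); cv2.imwrite('pics/w20c.png',cv2.resize(z['im'][90:260,230:440],(780,630))[:600])
E
```

```text
slot 1 n 646 x [-0.0283 -0.0057  0.0261] y [-0.0571 -0.0529 -0.0487] ztop 0.0794
rib x,y [-0.0705  0.0004]
```

View pics/w20c.png

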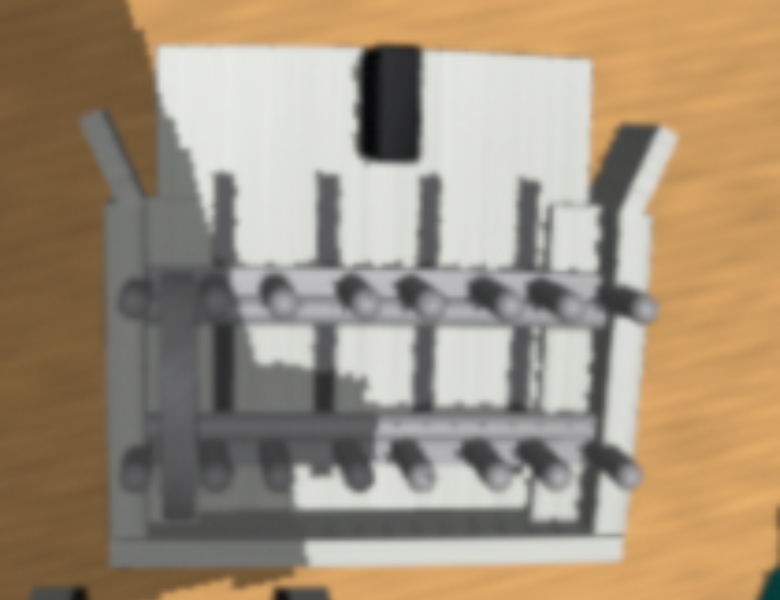

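>>> send_rows(
  grip=[123,123,123,123,123],
  offset=[
    [0,35,-19],
    [0,70,-38],
    [10,105,-57],
    [20,140,-76],
    [30,175,-95],
  ],
  twist=[-1,-2,-3,-3.8,-3.8],
)

```text
clock: 20.65
position: [0.5802, -0.0271, 0.1567]
ee_rot: [0.061, 0.704, -0.062, 0.705]
ft_force: [0.2, 0.2, -0.2]
grip_width: 0.521
```

>>> send_rows(
  grip=[123,123,123,123,123],
  offset=[
    [0,35,-19],
    [0,70,-38],
    [0,105,-57],
    [0,140,-76],
    [0,165,-85],
  ],
  twist=[0,0,0,0,0],
)

```text
clock: 21.07
position: [0.5237, 0.1525, 0.1572]
ee_rot: [0.06, 0.704, -0.06, 0.705]
ft_force: [0.1, 0.6, -0.1]
grip_width: 0.521
```

Run:
```python
from h import *
go(tw(.005,.036,.15,2.966))
```

```text
t 21.07 pos [0.5237 0.1525 0.1572] F [ 0.1  0.6 -0.1] w 0.521
R [[0.001, 0.17, 0.985], [-0.0, 0.985, -0.17], [-1.0, 0.0, 0.001]] q [ 0.537  0.419 -1.1    1.727  0.394  1.239  0.74 ]
  -> [0.526 0.182 0.15  2.966] off [7.2, 29.0, -2.6] twist 0.2 dist 30
psi now 2.9703
```

>>> send_rows(
  grip=[123,123,123,123,123],
  offset=[
    [10,15,-1],
    [20,29,-2],
    [30,29,-2],
    [30,29,-2],
    [30,29,-2],
  ],
  twist=[0.2,0.2,0.2,0.2,0.2],
)

```text
clock: 21.48
position: [0.5288, 0.1764, 0.1258]
ee_rot: [0.063, 0.704, -0.064, 0.704]
ft_force: [-0.5, -0.4, 0.8]
grip_width: 0.516
```

Run:
```python
from h import *
o,im,d,P=wsnap('w21'); prof(P,.036); prof(P,.108)
viewer.camera('scene')
go(tw(.005,.036,.049,2.966))
```

```text
0.036 [(-35, 36), (-30, 35), (-25, 35), (-20, 35), (-15, 35), (-10, 58), (-5, 59), (0, 51), (5, 41), (10, 31), (15, 20), (20, 5), (25, 9), (30, 18), (35, 45)]
0.108 [(-35, 36), (-30, 35), (-25, 35), (-20, 35), (-15, 35), (-10, 59), (-5, 60), (0, 53), (5, 40), (10, 29), (15, 18), (20, 4), (25, 9), (30, 18), (35, 45)]
t 21.58 pos [0.5293 0.1762 0.1264] F [ 0.  -0.9  0.1] w 0.517
R [[0.001, 0.179, 0.984], [-0.0, 0.984, -0.179], [-1.0, -0.0, 0.001]] q [ 0.451  0.48  -1.062  1.728  0.448  1.201  0.66 ]
  -> [0.526 0.182 0.049 2.966] off [77.4, 4.6, -4.2] twist -0.3 dist 78
psi now 2.9615
```

View pics/w21.png

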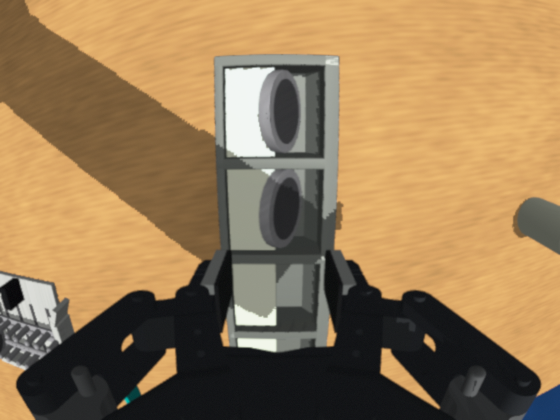

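>>> send_rows(
  grip=[123,123,123,123,123],
  offset=[
    [15,4.6,-4.2],
    [30,4.6,-4.2],
    [45,4.6,-4.2],
    [50,4.6,-4.2],
    [50,4.6,-4.2],
  ],
  twist=[-0.3,-0.3,-0.3,-0.3,-0.3],
)

```text
clock: 22.0
position: [0.5247, 0.1817, 0.0741]
ee_rot: [0.061, 0.705, -0.062, 0.704]
ft_force: [0.5, 0.0, 1.2]
grip_width: 0.518
```

Run:
```python
from h import *
viewer.camera('scene')
go(tw(.005,.036,.049,2.966))
```

```text
t 22.05 pos [0.5253 0.1822 0.0752] F [-0.   0.9  0.4] w 0.517
R [[-0.001, 0.173, 0.985], [-0.0, 0.985, -0.173], [-1.0, -0.001, -0.001]] q [ 0.405  0.539 -1.021  1.777  0.507  1.118  0.613]
  -> [0.526 0.182 0.049 2.966] off [26.2, -0.5, 1.0] twist 0.1 dist 26
psi now 2.9679
```

>>> send_rows(
  grip=[123,123,123,123,123],
  offset=[
    [12,0,0.5],
    [20,0,0.5],
    [26,0,0.5],
    [26,0,0.5],
    [26,0,0.5],
  ],
  twist=[0,0,0,0,0],
)

```text
clock: 22.47
position: [0.5258, 0.1826, 0.0495]
ee_rot: [0.061, 0.705, -0.061, 0.704]
ft_force: [-0.2, 0.3, 0.2]
grip_width: 0.514
```

>>> send_rows(
  grip=[160,190,215,245,255],
  offset=[
    [0,0,0],
    [0,0,0],
    [0,0,0],
    [0,0,0],
    [0,0,0],
  ],
  twist=[0,0,0,0,0],
  newtons=30,
)

```text
clock: 22.88
position: [0.5266, 0.1836, 0.0507]
ee_rot: [0.062, 0.704, -0.06, 0.705]
ft_force: [-0.7, 2.7, 5.5]
grip_width: 0.094
```

Run:
```python
from h import *
obs()
o,im,d,P=wsnap('w22')
```

```text
t 22.88 pos [0.5266 0.1836 0.0507] F [-0.7  2.7  5.5] w 0.094
R [[0.002, 0.172, 0.985], [0.001, 0.985, -0.172], [-1.0, 0.002, 0.002]] q [ 0.383  0.57  -0.996  1.793  0.54   1.077  0.59 ]
```

View pics/w22.png

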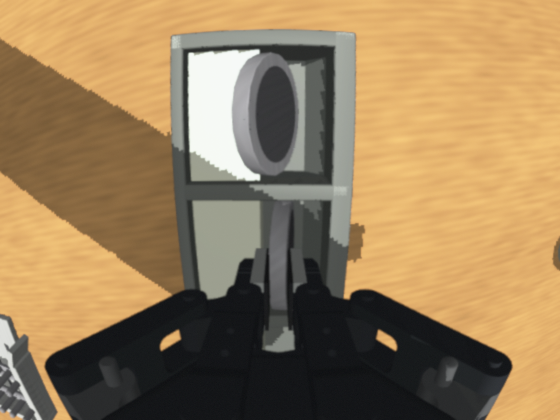

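>>> send_rows(
  grip=[255,255,255,255,255],
  offset=[
    [0,0,0],
    [0,0,0],
    [-20,0,0],
    [-55,0,0],
    [-90,0,0],
  ],
  twist=[0,0,0,0,0],
  newtons=80,
)

```text
clock: 23.35
position: [0.5249, 0.1819, 0.1399]
ee_rot: [0.061, 0.705, -0.062, 0.703]
ft_force: [1.1, 0.5, 0.1]
grip_width: 0.067
```

```bash
cat >> h.py <<'E'
def held(fn):
    from scipy.optimize import least_squares
    o,im,d,P=wsnap(fn); Rm=R.from_quat(o['ee_rot']).as_matrix(); T=(P-np.array(o['position']))@Rm
    m=(abs(T[...,1])<.008)&(T[...,0]>-.025)&(T[...,0]<.07)&(T[...,2]<-.014)&(T[...,2]>-.045); t=T[m]
    r=least_squares(lambda p:np.hypot(t[:,0]-p[0],t[:,2]-p[1])-.030,[.0145,0],loss='soft_l1',f_scale=.001)
    y=np.polyfit(t[:,2],t[:,1],1)
    print('held n',len(t),'centre tool x,z',np.round(r.x,4),'rms',np.sqrt(np.mean(r.fun**2)),'y extents',np.round(np.percentile(t[:,1],[2,98]),4),'slope',y)
E
python3 - <<'E'
from h import *
held('w23')
go(rw(0,SL[2],.16))
E
```

```text
held n 891 centre tool x,z [ 0.0176 -0.0001] rms 0.0009872540579723438 y extents [-0.0025  0.0054] slope [-6.34096312e-02 -9.77573087e-05]
t 23.4 pos [0.5279 0.184  0.1472] F [4.7 3.4 5.7] w 0.065
R [[0.006, 0.172, 0.985], [0.002, 0.985, -0.172], [-1.0, 0.003, 0.005]] q [ 0.454  0.458 -1.081  1.708  0.429  1.231  0.668]
  -> [ 0.639 -0.186  0.16   2.902] off [-12.7, -345.7, 173.5] twist 3.8 dist 387
psi now 2.9689
```

View pics/w23.png

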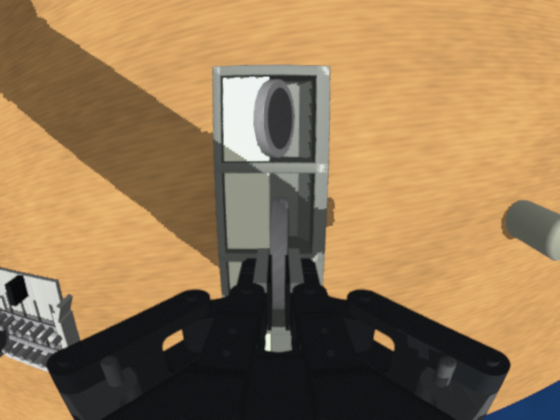

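>>> send_rows(
  grip=[255,255,255,255,255],
  offset=[
    [-3,-30,14],
    [-6,-65,30],
    [-10,-100,48],
    [-13,-135,66],
    [-13,-165,80],
  ],
  twist=[1,2,3,3.8,3.8],
)

```text
clock: 23.82
position: [0.5769, 0.0026, 0.153]
ee_rot: [0.085, 0.702, -0.086, 0.702]
ft_force: [-0.3, 0.4, -0.3]
grip_width: 0.068
```

Run:
```python
from h import *
viewer.camera('scene')
go(rw(0,SL[3],.15))
```

```text
t 23.87 pos [ 0.5784 -0.0052  0.152 ] F [ 1.7 -8.  -1.6] w 0.07
R [[-0.0, 0.247, 0.969], [-0.004, 0.969, -0.247], [-1.0, -0.004, 0.001]] q [ 0.724  0.477 -1.015  1.649  0.427  1.256  0.944]
  -> [ 0.648 -0.151  0.15   2.902] off [2.6, -124.5, 103.5] twist -0.6 dist 162
psi now 2.8916
```

>>> send_rows(
  grip=[255,255,255,255,255],
  offset=[
    [0,-32,26],
    [0,-64,52],
    [0,-96,78],
    [0,-126,104],
    [0,-128,104],
  ],
  twist=[0,0,0,0,0],
)

```text
clock: 24.28
position: [0.6481, -0.1526, 0.1509]
ee_rot: [0.087, 0.702, -0.089, 0.701]
ft_force: [-0.6, -1.1, -1.3]
grip_width: 0.063
```

Run:
```python
from h import *
for i in range(3): viewer.camera('scene')
held('w24')
go(rw(0,SL[3],.105))
```

```text
held n 893 centre tool x,z [ 0.0177 -0.0002] rms 0.0008394192710305684 y extents [-0.0026  0.0053] slope [-0.07035307 -0.00029205]
t 24.48 pos [ 0.6467 -0.1414  0.1524] F [-0.3  0.8 -0.8] w 0.063
R [[-0.001, 0.236, 0.972], [0.001, 0.972, -0.236], [-1.0, 0.001, -0.001]] q [ 0.774  0.638 -0.926  1.414  0.51   1.341  1.161]
  -> [ 0.648 -0.151  0.105  2.902] off [47.4, -9.5, 3.6] twist 0.1 dist 48
psi now 2.9033
```

>>> send_rows(
  grip=[255,255,255,255,255],
  offset=[
    [10,-5,2],
    [20,-9.5,3.6],
    [35,-9.5,3.6],
    [46,-9.5,3.6],
    [46,-9.5,3.6],
  ],
  twist=[0,0,0,0,0],
)

```text
clock: 24.9
position: [0.6464, -0.1527, 0.103]
ee_rot: [0.084, 0.704, -0.084, 0.7]
ft_force: [-0.8, 0.8, -2.0]
grip_width: 0.063
```

Run:
```python
from h import *
for i in range(2): viewer.camera('scene')
o,im,d,P=wsnap('w25')
go(rw(0,SL[3],.0675))
```

```text
t 25.05 pos [ 0.6483 -0.1525  0.1068] F [ 0.4 -0.2 -0.4] w 0.067
R [[-0.0, 0.237, 0.972], [0.0, 0.972, -0.237], [-1.0, 0.0, -0.0]] q [ 0.774  0.683 -0.9    1.448  0.544  1.272  1.156]
  -> [ 0.648 -0.151  0.068  2.902] off [39.3, 1.0, -0.7] twist 0.0 dist 39
psi now 2.9024
```

View pics/w25.png

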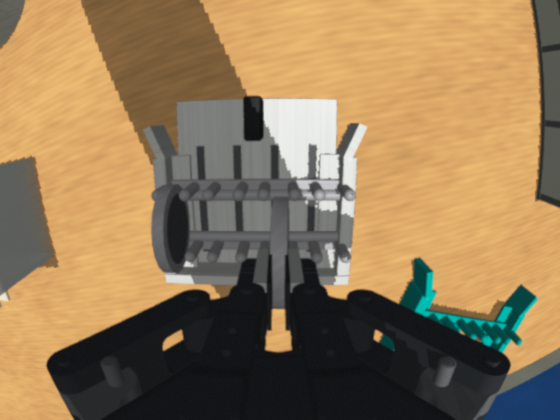

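>>> send_rows(
  grip=[255,255,255,255,255],
  offset=[
    [10,0.6,0],
    [20,0.6,0],
    [28,0.6,0],
    [34,0.6,0],
    [37,0.6,0],
  ],
  twist=[0,0,0,0,0],
)

```text
clock: 25.47
position: [0.6478, -0.1523, 0.0683]
ee_rot: [0.085, 0.703, -0.084, 0.701]
ft_force: [-0.6, -0.7, -1.3]
grip_width: 0.062
```

Run:
```python
from h import *
viewer.camera('scene')
o,im,d,P=wsnap('w26')
go(rw(0,SL[3],.0675))
```

```text
t 25.57 pos [ 0.648  -0.1522  0.069 ] F [-0.7  0.6 -1.2] w 0.066
R [[-0.001, 0.237, 0.971], [0.0, 0.971, -0.237], [-1.0, 0.0, -0.001]] q [ 0.764  0.72  -0.878  1.479  0.572  1.214  1.137]
  -> [ 0.648 -0.151  0.068  2.902] off [1.5, 0.8, -0.3] twist 0.0 dist 2
psi now 2.902
```

View pics/w26.png

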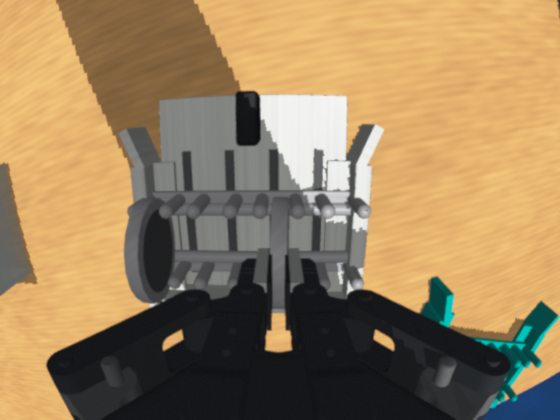

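Between the pins. Lower until it touches, then release.

>>> send_rows(
  grip=[255,255,255,255,255],
  offset=[
    [1,0.5,0],
    [2,0.5,0],
    [2.5,0.5,0],
    [2.5,0.5,0],
    [2.5,0.5,0],
  ],
  twist=[0,0,0,0,0],
)

```text
clock: 25.98
position: [0.6487, -0.152, 0.0675]
ee_rot: [0.084, 0.702, -0.085, 0.702]
ft_force: [-0.2, -0.7, -1.5]
grip_width: 0.064
```

>>> send_rows(
  grip=[185,185,185,185,185],
  offset=[
    [0,0,0],
    [0,0,0],
    [0,0,0],
    [0,0,0],
    [-15,0,0],
  ],
  twist=[0,0,0,0,0],
)

```text
clock: 26.4
position: [0.6469, -0.1518, 0.08]
ee_rot: [0.085, 0.704, -0.084, 0.701]
ft_force: [-0.0, 0.1, -0.2]
grip_width: 0.277
```

>>> send_rows(
  grip=[185,185,185,185,185],
  offset=[
    [-25,0,0],
    [-60,0,0],
    [-100,0,0],
    [-100,0,0],
    [-100,0,0],
  ],
  twist=[0,0,0,0,0],
)

```text
clock: 26.82
position: [0.65, -0.1515, 0.1863]
ee_rot: [0.084, 0.7, -0.085, 0.704]
ft_force: [-0.2, 0.4, -0.8]
grip_width: 0.275
```

Run:
```python
from h import *
o,im,d,P=wsnap('w27'); rackcheck(P)
go(tw(.005,.108,.15,2.966))
```

```text
slot 1 n 872 x [-0.0279 -0.0038  0.026 ] y [-0.0572 -0.0511 -0.0488] ztop 0.0796
slot 3 n 641 x [-0.0282 -0.0059  0.0263] y [0.0141 0.0182 0.0216] ztop 0.0793
rib x,y [-0.0707  0.0008]
t 26.87 pos [ 0.649  -0.1517  0.184 ] F [-0.4 -0.5 -1.4] w 0.279
R [[0.002, 0.237, 0.971], [-0.001, 0.971, -0.237], [-1.0, -0.0, 0.002]] q [ 0.782  0.62  -0.933  1.367  0.495  1.394  1.188]
  -> [0.455 0.194 0.15  2.966] off [33.4, 290.0, -270.3] twist -3.7 dist 398
psi now 2.9021
```

View pics/w27.png

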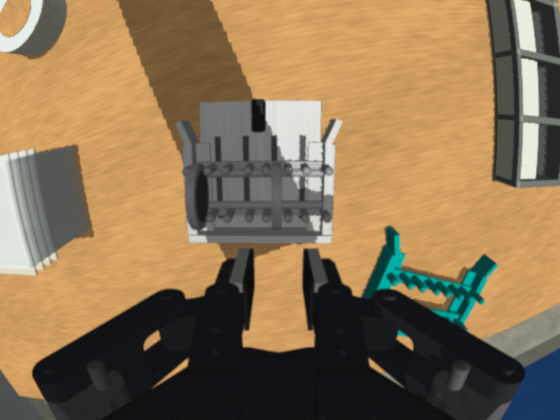

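Two discs seated, plate home. Now well 4.

>>> send_rows(
  grip=[123,123,123,123,123],
  offset=[
    [0,28,-26],
    [0,56,-52],
    [10,84,-78],
    [20,112,-104],
    [30,140,-130],
  ],
  twist=[-1,-2,-3,-3.7,-3.7],
)

```text
clock: 27.28
position: [0.5536, 0.0161, 0.1511]
ee_rot: [0.061, 0.705, -0.062, 0.704]
ft_force: [-0.0, 0.3, 0.0]
grip_width: 0.522
```

>>> send_rows(
  grip=[123,123,123,123,123],
  offset=[
    [0,28,-25],
    [0,56,-50],
    [0,84,-75],
    [0,112,-100],
    [0,138,-122],
  ],
  twist=[0,0,0,0,0],
)

```text
clock: 27.7
position: [0.4572, 0.1734, 0.1516]
ee_rot: [0.061, 0.705, -0.062, 0.704]
ft_force: [0.5, -0.4, 1.1]
grip_width: 0.52
```

Run:
```python
from h import *
for i in range(3): viewer.camera('scene')
go(tw(.005,.108,.10,2.966))
```

```text
t 27.85 pos [0.4575 0.1742 0.152 ] F [ 0.6 -0.5 -0.4] w 0.518
R [[-0.001, 0.169, 0.986], [-0.001, 0.986, -0.169], [-1.0, -0.001, -0.001]] q [ 0.607  0.291 -1.189  1.866  0.292  1.181  0.72 ]
  -> [0.455 0.194 0.1   2.966] off [52.0, 19.4, -5.6] twist 0.3 dist 56
psi now 2.9716
```

>>> send_rows(
  grip=[123,123,123,123,123],
  offset=[
    [10,10,-3],
    [25,19.4,-5.6],
    [45,19.4,-5.6],
    [65,19.4,-5.6],
    [65,19.4,-5.6],
  ],
  twist=[0.3,0.3,0.3,0.3,0.3],
)

```text
clock: 28.27
position: [0.4555, 0.1901, 0.0836]
ee_rot: [0.063, 0.706, -0.065, 0.702]
ft_force: [0.2, 0.0, -0.4]
grip_width: 0.52
```

Run:
```python
from h import *
for i in range(1): viewer.camera('scene')
o,im,d,P=wsnap('w28');prof(P,.108)
go(tw(.005,.108,.049,2.966))
```

```text
0.108 [(-35, 36), (-30, 35), (-25, 35), (-20, 35), (-15, 35), (-10, 59), (-5, 60), (0, 53), (5, 42), (10, 30), (15, 17), (20, 4), (25, 10), (30, 18), (35, 45)]
t 28.37 pos [0.457  0.1915 0.087 ] F [ 0.5  0.1 -0.1] w 0.519
R [[-0.002, 0.18, 0.984], [-0.0, 0.984, -0.18], [-1.0, -0.001, -0.002]] q [ 0.479  0.401 -1.112  1.917  0.408  1.077  0.588]
  -> [0.455 0.194 0.049 2.966] off [38.0, 2.3, -2.1] twist -0.3 dist 38
psi now 2.9606
```

View pics/w28.png

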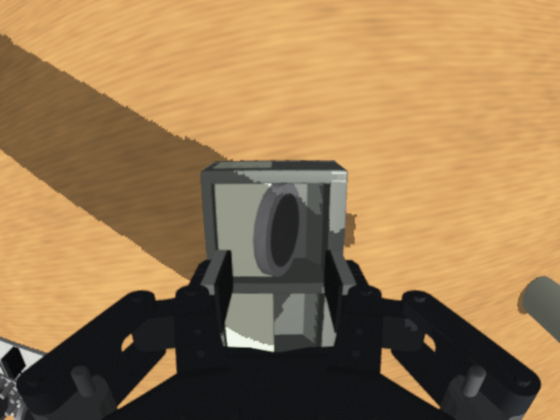

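>>> send_rows(
  grip=[123,123,123,123,123],
  offset=[
    [12,2.3,-2],
    [24,2.3,-2],
    [34,2.3,-2],
    [38,2.3,-2],
    [38,2.3,-2],
  ],
  twist=[-0.3,-0.3,-0.3,-0.3,-0.3],
)

```text
clock: 28.78
position: [0.455, 0.1946, 0.0482]
ee_rot: [0.062, 0.705, -0.062, 0.704]
ft_force: [-0.6, 0.1, 0.6]
grip_width: 0.515
```

Run:
```python
from h import *
viewer.camera('scene')
go(tw(.005,.108,.049,2.966))
```

```text
t 28.83 pos [0.4553 0.1948 0.0489] F [ 1.  -0.2 -1.3] w 0.515
R [[-0.001, 0.174, 0.985], [-0.0, 0.985, -0.174], [-1.0, -0.0, -0.001]] q [ 0.425  0.458 -1.066  1.948  0.473  1.013  0.538]
  -> [0.455 0.194 0.049 2.966] off [-0.1, -0.7, 0.0] twist 0.0 dist 1
psi now 2.9668
```

>>> send_rows(
  grip=[160,190,215,245,255],
  offset=[
    [0,0,0],
    [0,0,0],
    [0,0,0],
    [0,0,0],
    [0,0,0],
  ],
  twist=[0,0,0,0,0],
  newtons=30,
)

```text
clock: 29.25
position: [0.4561, 0.195, 0.0499]
ee_rot: [0.062, 0.704, -0.062, 0.705]
ft_force: [-0.7, -0.7, 5.5]
grip_width: 0.081
```

>>> send_rows(
  grip=[255,255,255,255,255],
  offset=[
    [0,0,0],
    [0,0,0],
    [-20,0,0],
    [-55,0,0],
    [-90,0,0],
  ],
  twist=[0,0,0,0,0],
  newtons=80,
)

```text
clock: 29.67
position: [0.4545, 0.1947, 0.1396]
ee_rot: [0.061, 0.705, -0.062, 0.703]
ft_force: [0.7, 0.2, -0.7]
grip_width: 0.067
```

Run:
```python
from h import *
for i in range(2): viewer.camera('scene')
held('w29')
go(rw(0,SL[4],.16))
```

```text
held n 887 centre tool x,z [ 0.0163 -0.0001] rms 0.0005348982842737874 y extents [-0.0029  0.0048] slope [-0.02215556  0.00040491]
t 29.82 pos [0.4569 0.1953 0.1414] F [-0.9 -0.1 -1.6] w 0.066
R [[0.004, 0.175, 0.985], [0.0, 0.985, -0.175], [-1.0, 0.001, 0.004]] q [ 0.541  0.324 -1.175  1.864  0.328  1.165  0.648]
  -> [ 0.656 -0.116  0.16   2.902] off [-17.9, -272.1, 250.9] twist 3.7 dist 371
psi now 2.9661
```

View pics/w29.png

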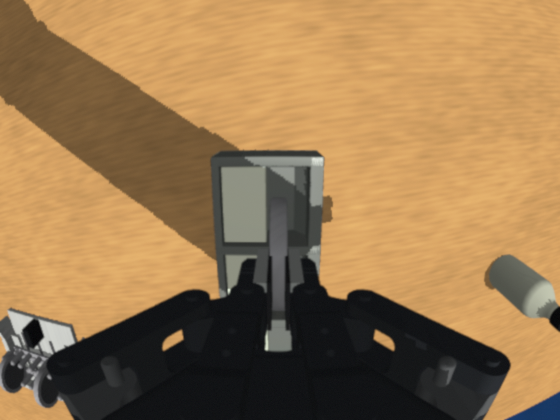

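>>> send_rows(
  grip=[255,255,255,255,255],
  offset=[
    [-5,-27,25],
    [-10,-54,50],
    [-18,-81,75],
    [-18,-108,100],
    [-18,-136,125],
  ],
  twist=[1,2,3,3.7,3.7],
)

```text
clock: 30.23
position: [0.5554, 0.0373, 0.1565]
ee_rot: [0.084, 0.702, -0.085, 0.702]
ft_force: [0.2, 1.2, -0.1]
grip_width: 0.065
```

>>> send_rows(
  grip=[255,255,255,255,255],
  offset=[
    [0,-27,27],
    [0,-54,54],
    [0,-81,81],
    [0,-108,108],
    [0,-128,134],
  ],
  twist=[0,0,0,0,0],
)

```text
clock: 30.65
position: [0.6547, -0.1207, 0.1552]
ee_rot: [0.085, 0.703, -0.086, 0.701]
ft_force: [-0.3, 0.0, -0.4]
grip_width: 0.065
```

Run:
```python
from h import *
for i in range(4): viewer.camera('scene')
go(rw(0,SL[4],.105))
```

```text
t 30.85 pos [ 0.6544 -0.1174  0.1553] F [-0.6  0.4 -0.3] w 0.066
R [[-0.003, 0.238, 0.971], [0.001, 0.971, -0.238], [-1.0, 0.0, -0.003]] q [ 0.733  0.645 -0.93   1.4    0.515  1.353  1.12 ]
  -> [ 0.656 -0.116  0.105  2.902] off [50.3, 1.4, 1.9] twist -0.1 dist 50
psi now 2.9008
```

>>> send_rows(
  grip=[255,255,255,255,255],
  offset=[
    [10,1,2],
    [20,1,2],
    [35,1,2],
    [48,1,2],
    [48,1,2],
  ],
  twist=[0,0,0,0,0],
)

```text
clock: 31.27
position: [0.6549, -0.1162, 0.1051]
ee_rot: [0.084, 0.704, -0.084, 0.7]
ft_force: [-0.6, -0.2, -0.7]
grip_width: 0.064
```

Run:
```python
from h import *
for i in range(3): viewer.camera('scene')
o,im,d,P=wsnap('w30')
go(rw(0,SL[4],.0665))
```

```text
t 31.47 pos [ 0.6573 -0.1163  0.1098] F [ 0.6 -0.8 -1.2] w 0.066
R [[0.001, 0.237, 0.971], [-0.0, 0.971, -0.237], [-1.0, 0.0, 0.001]] q [ 0.721  0.686 -0.908  1.441  0.549  1.279  1.098]
  -> [ 0.656 -0.116  0.066  2.902] off [43.3, -0.4, -0.9] twist 0.0 dist 43
psi now 2.9021
```

View pics/w30.png

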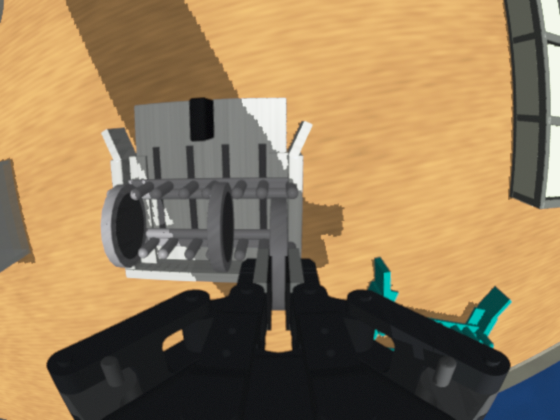

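Disc edge at column 279, between the slot‑4 pins at 264 and 293 (row 190). Descend.

>>> send_rows(
  grip=[255,255,255,255,255],
  offset=[
    [10,-0.4,-0.5],
    [22,-0.4,-0.5],
    [32,-0.4,-0.5],
    [39,-0.4,-0.5],
    [42,-0.4,-0.5],
  ],
  twist=[0,0,0,0,0],
)

```text
clock: 31.88
position: [0.6558, -0.1168, 0.0656]
ee_rot: [0.085, 0.703, -0.085, 0.701]
ft_force: [-1.4, -1.3, 10.4]
grip_width: 0.067
```

Run:
```python
from h import *
viewer.camera('scene')
o,im,d,P=wsnap('w31')
go(rw(0,SL[4],.0665))
```

```text
t 31.98 pos [ 0.6563 -0.1167  0.0666] F [-0.3  0.2 -1.3] w 0.067
R [[-0.001, 0.237, 0.971], [0.0, 0.971, -0.237], [-1.0, 0.0, -0.001]] q [ 0.712  0.727 -0.884  1.478  0.58   1.214  1.078]
  -> [ 0.656 -0.116  0.066  2.902] off [0.1, 0.3, 0.1] twist 0.0 dist 0
psi now 2.9021
```

View pics/w31.png

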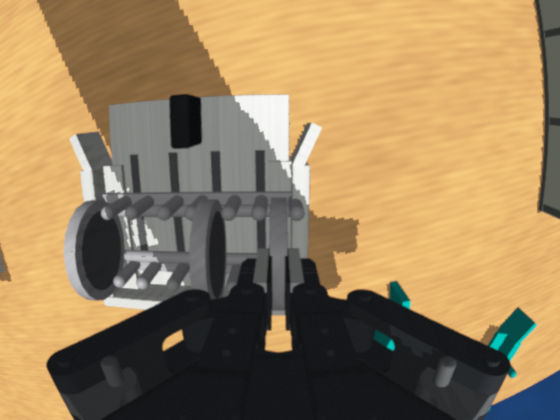

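Touched the bars (10 N blip). Release and retreat.

>>> send_rows(
  grip=[185,185,185,185,185],
  offset=[
    [0,0,0],
    [0,0,0],
    [0,0,0],
    [0,0,0],
    [-15,0,0],
  ],
  twist=[0,0,0,0,0],
)

```text
clock: 32.4
position: [0.6549, -0.1169, 0.0802]
ee_rot: [0.084, 0.703, -0.085, 0.701]
ft_force: [0.1, -0.1, -1.3]
grip_width: 0.272
```

>>> send_rows(
  grip=[185,185,185,185,185],
  offset=[
    [-25,0,0],
    [-60,0,0],
    [-100,0,0],
    [-140,0,0],
    [-140,0,0],
  ],
  twist=[0,0,0,0,0],
)

```text
clock: 32.82
position: [0.6593, -0.1158, 0.2326]
ee_rot: [0.085, 0.698, -0.084, 0.706]
ft_force: [1.4, 0.5, 0.8]
grip_width: 0.272
```

Run:
```python
from h import *
viewer.camera('scene')
obs()
o,im,d,P=wsnap('w32'); rackcheck(P)
cv2.imwrite('pics/w32c.png',cv2.resize(im[80:270,180:380],(632,600)))
```

```text
t 32.87 pos [ 0.6585 -0.116   0.2286] F [-0.6 -0.1 -0.1] w 0.279
R [[0.008, 0.237, 0.971], [-0.001, 0.971, -0.237], [-1.0, 0.001, 0.008]] q [ 0.729  0.596 -0.956  1.306  0.481  1.467  1.147]
slot 1 n 689 x [-0.0279 -0.0032  0.0263] y [-0.0572 -0.0505 -0.0485] ztop 0.0796
slot 3 n 587 x [-0.0275 -0.0039  0.0277] y [0.0139 0.0187 0.0222] ztop 0.0796
slot 4 n 474 x [-0.0273 -0.0047  0.0276] y [0.051  0.0547 0.0585] ztop 0.0797
rib x,y [-0.0709  0.001 ]
```

View pics/w32c.png

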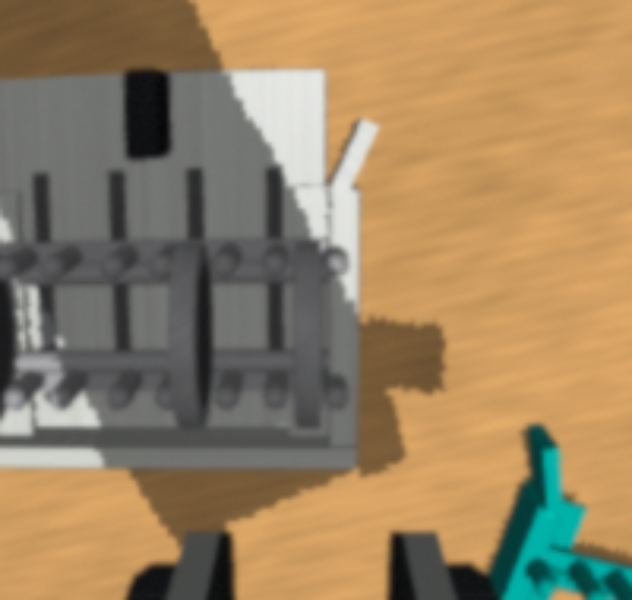

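Run:
```python
from h import *
im,d=snap('side','side33'); C=cloud('side',d); rackcheck(C)
a=cv2.resize(im[120:320,140:420],(780,557)); cv2.imwrite('pics/s33.png',a)
```

```text
slot 1 n 70 x [-0.0281 -0.0054  0.0243] y [-0.058  -0.0498 -0.046 ] ztop 0.0818
slot 3 n 67 x [-0.0271 -0.0064  0.0242] y [0.0109 0.0204 0.0244] ztop 0.0811
slot 4 n 68 x [-0.0289 -0.0063  0.0263] y [0.0502 0.0578 0.0619] ztop 0.081
rib x,y [-0.0723  0.0023]
```

View pics/s33.png

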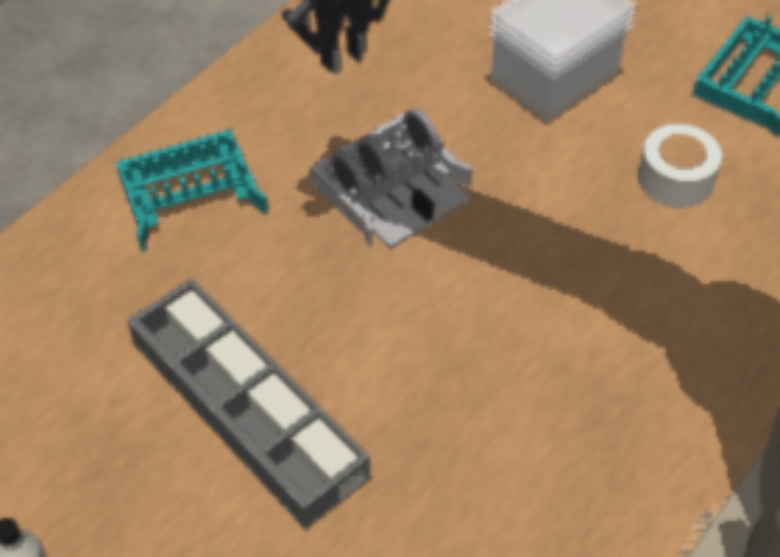

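Run:
```python
from h import *
print(manip.hand_in())
```

```text
the job is handed in; nothing more can be done
None
```

I slid the drip plate to its back stop, then moved the three discs from wells 1, 3 and 4 into rack slots 1, 3 and 4. Well 2 was empty from the start. I handed the job in at about 33 s.

**Last checks before handing in:**
- **Discs:** each stands upright between its pins, with its top at about 80 mm and its centre within about 2 mm of the slot centre in the wrist view. The side camera put them up to about 4 mm across the slot, still inside the 9 mm limit.
- **Drip plate:** the rib is at x ≈ -71 mm, y ≈ +1 mm in the rack frame by the wrist camera, and x ≈ -72 mm, y ≈ +2 mm by the side camera. Both are inside the limits of -76 mm and ±6 mm. I saw no sign of it being knocked aside.
- **Tray and loose objects:** the tray is empty, and the label roll, tub stack and bottle look where they started. I judged that from the pictures, not by measuring.
- **Robot:** the gripper was about 15 cm above the discs and touching nothing.

No check failed. The only disagreement was the few millimetres between the two cameras. The hand-in gave no verdict.

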